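# Nip a circuit board in the repair holder and lock the carriage

### The job

Clamp the drive's circuit board in the holder for repair: undo the wing knob on the sliding carriage, slide the carriage up so that the board sits in the grooves of both jaws and the sprung jaw has given about half its travel, and hold it there while you tighten the knob again. Leave the board lying flat on its support pins, and don't disturb the motor, the parts tray or the screwdriver.

Things in the scene. Friction and masses are not known exactly. Their poses are not given: they have to be found in the camera images.
- holder: board holder fixed to the bench: grey base 190 x 340 mm, two steel rods (14 mm dia.) along its y at x = -60 and 60 mm, 46 mm up. Origin: under the base's centre, on the bench. Its y runs from carriage to sprung jaw, roughly towards the robot; x roughly to the robot's left; z up. End blocks 160 mm long (x) at y = -150 (60 mm high) and 150 mm (92 high). Four 80 mm pins under the board
- carriage (a joint): carriage position, m: 0 = fully open, grows along holder +y towards the board, to 0.085. Its groove bottom is at holder y = -104 mm + this. At 0.070 the board is home in both grooves; each further mm pushes the sprung jaw in 1 mm. Freed, it slides with 1.5 N friction and the sprung jaw pushes it back if it is let go before the knob is tight
- carriage_groove (a point): middle of the groove bottom in the carriage's black jaw strip (110 mm long in x, top 91 mm above the bench). The groove opens to holder +y, 4 mm high, 4 mm deep, 81.2 mm above the bench. Axes as the holder's. The aluminium carriage body, 150 x 30 x 32 mm, straddles both rods
- clamp_knob (a joint): clamp knob angle, rad: 0 = tight (stop at -0.05), positive = undone: anticlockwise seen looking onto the knob, up to 2.2. The screw bites the rod below about 0.4, harder towards 0; from 0.6 on the carriage is free, 1.1 is ample. Back to 0 locks it (holds about 25 N). Torque 0.15 N m, 0.1 more when tight: grip it firmly (40 N)
- knob_grip (a point): grasp point of the wing knob, on its axis, 10 mm below its outer end: black bar 44 mm long (point x), 12 mm thick (point y: pinch here), 24 mm tall (point z = axis, outward; leans 35 degrees from vertical to holder -x, the robot's right). 26 mm below the point, along the axis, a 22 mm wide boss begins; 8 mm screw between. x, y turn with the knob. It rides on the carriage and can drag it
- sprung_jaw (a joint): how far the sprung jaw is pushed in, m: 0 = at rest, grows along holder +y, stop at 0.010; about half, 0.005, is wanted. It starts to give at about 3 N, takes 7 N at half travel and 11 N at the stop
- sprung_groove (a point): middle of the groove bottom in the sprung jaw (black strip 110 mm long in x, on two plunger pins in the tall end block). The groove opens to holder -y, 4 mm high, 4 mm deep, 81.2 mm above the bench, at holder y = 116 mm at rest. Axes as the holder's
- board_centre (a point): centre of the green circuit board, 120 mm in x, 150 mm in y, 2.4 mm thick, about 0.2 kg, parts up to 16 mm tall on top. It lies flat on the four pins (underside 80 mm above the bench) with its +y edge already in the sprung jaw's groove, and slides along y. Axes roughly as the holder's
- motor: bystander: small black servo motor lying on its side, about 170 x 60 x 76 mm, origin under its middle
- tray: bystander: grey parts tray 110 x 150 x 30 mm, origin under its middle
- screwdriver_grip (a point): bystander: black-handled screwdriver lying on the bench; middle of its handle

How it is judged:
On the way, in this order (a step that is already met when the one before it is completed fails the run):
1. the clamp knob is undone (more than 0.55 rad) (value of joint clamp_knob above 0.55 rad), for 0.1 s.
2. with the knob undone, the carriage is slid up until the sprung jaw gives (more than 2 mm) (value of joint clamp_knob above 0.4 rad and value of joint sprung_jaw above 0.002 m), for 0.1 s.
At the end, for the whole second after the job is handed in: The knob is tight again (below 0.2 rad) and the carriage stands still; the board lies flat (within 0.03 rad) at pin height, within 2.5 mm of home in both grooves and 20 mm of centred along them, and the sprung jaw stays pushed in by 2 to 8 mm of its 10 mm (value of joint clamp_knob below 0.2 rad and value of joint sprung_jaw between 0.002 and 0.008 m and velocity of joint carriage between -0.001 and 0.001 m/s and y of board_centre in the frame of carriage_groove between 0.0725 and 0.0775 m and y of board_centre in the frame of sprung_groove between -0.0775 and -0.0725 m and x of board_centre in the frame of carriage_groove between -0.02 and 0.02 m and z of board_centre in the frame of holder between 0.0787 and 0.0837 m and angle between board_centre's own z axis and vertical below 0.03 rad); the robot touches nothing.
It fails at once if the board is knocked up or tipped (angle between board_centre's own z axis and vertical above 0.15 rad).
It fails at once if the motor is disturbed (distance of motor from where it was at the start of the episode above 0.015 m).
It fails at once if the parts tray is disturbed (distance of tray from where it was at the start of the episode above 0.015 m).
It fails at once if the screwdriver is disturbed (distance of screwdriver_grip from where it was at the start of the episode above 0.015 m).
It also fails if it takes over 46 s, if anything falls off the work surface, if the arm or the gripper's body presses on something with over 40 N, if the wrist force passes 120 N, or if a joint passes its speed limit or range.

### The arm

A 7-joint arm with a two-finger parallel gripper is mounted at the origin on the work surface. World frame = base frame: x ahead of the robot, y to its left, z up, the work surface at z = 0. Lengths are in m, angles in rad, forces in N, time in s.
With the tool pointing down it reaches from about 0.4 to 0.85 m from the base axis. Payload 10.4 kg.
Tool frame: the origin (TCP) lies at the very end of the fingers, on their centre line; the grasp point (between the pads) lies 19 mm behind it (manip.grip_depth is the distance from the TCP to the grasp point, in m); z points along the fingers, y is the direction in which the jaws open and shut (so a half turn about z gives the same grasp; the last joint's range is limited). The gripper opens to 85 mm and grips with 20 to 120 N. Pads are 22 mm wide; open, the fingers measure 114 mm over their backs; the gripper's body (76 mm by 85 mm) begins 54 mm behind the grasp point. The pads swing forward as they close: fully open they stand 13 mm farther back than shut.
Start: joints at [-1.241, 0.332, -0.065, 1.46, 0.022, 1.35, -0.088], TCP at [0.216, 0.587, 0.231] pointing down, gripper open.
Joint ranges: [-2.6, 2.6], [-0.5, 2.12], [-1.47, 1.34], [0.16, 2.42], [-1.27, 4.41], [0.06, 2.06], [-2.6, 2.6]. Speed limits (rad/s): [2.22, 2.22, 2.79, 2.79, 3.14, 3.14, 3.14].

### API

Orientations are given as a unit quaternion [x, y, z, w].
In Python, from workcell import manip gives the robot as it stands.
- The arm moves only by the tool step_arm, never from a script. Its argument "motion" is a list of rows, each a list of 6 numbers: the shift along the tool's x, y, z in mm, then the turn, a rotation vector about the tool's x, y, z in degrees. A call has 1 to 20 rows; each row shifts and turns the pose as measured when the row begins, along the tool's axes as they then stand; what a row does not reach is not made up. A row lasts 1/8 s, in which the tool goes at most 62.5 mm and 10.7 degrees, less where a joint would pass 70% of its speed; a pose out of reach is approached as far as the arm can. A call with a gripper value outside its range is refused whole. "jaw" is the finger opening in mm, from 0 to 85.4, set as the call begins (left out, the last holds). The fingers move at their own pace and stop on an object; "force" is the grip in N (left out, the last holds). Time passes only in rows, so rows that do not move let the fingers close. It gives the time, the measured TCP pose, the force and the opening at its end, in the units of the state.
- manip.get_obs(): the state, without advancing time (a new reading comes with each control period).
- manip.camera(name): name is "side" or "top"; returns the picture (480x640x3 uint8, blue, green, red); there is no depth.
- manip.camera_info(name): a dict with "camera_matrix" (3x3 intrinsics, pixels), "R" (3x3) and "t" (3): a world point X has camera coordinates R X + t. Camera axes: x right, y down, z forward; pixel columns grow to the right and rows downward; lengths in m; the calibration is good to about 2 mm. A picture is of the moment at which its call begins. camera_info takes no time and is no camera call.
- manip.hand_in(): hands the job in, once; it reports no verdict.
The state is a dict: "clock": time; "joint_pos": joint angles; "joint_velocities": joint speeds; "tau": joint torques, N m; "position": TCP position; "ee_rot": TCP orientation; "ft_force": force on the tool from outside, world axes, zero at the start; "torque": the same for the moment, N m; "grip_width": opening from 0.0 (shut) to 1.0 (fully open).
Only numpy, scipy, OpenCV 4.12 (cv2) and the standard library are available. Lean on these libraries where they do the work, as an engineer would, in place of code of your own. Each camera call takes 0.05 s, during which the arm holds its last target.

## Working session

There is one attempt and no reset: what is moved stays moved. The work goes in short steps, Python scripts to look and compute and a tool call to move; the robot and the scene stay as the last step left them, time stands still between calls to the robot, and variables do not carry over. Pictures are saved under pics/ and viewed, and the job is handed in when it is done.

Besides the shell and the picture viewer there is one more tool, called after "Request:" as name(argument=value, ...) on one line, values as JSON. step_arm: Moves the arm, as the interface text tells. Its arguments: {"type":"object","properties":{"motion":{"type":"array"},"jaw":{"type":"number"},"force":{"type":"number"}},"required":["motion"]}

```bash
ls; mkdir -p pics; python3 - <<'E'
from workcell import manip
import cv2,json
for n in("side","top"):
    im=manip.camera(n);cv2.imwrite(f"pics/{n}0.png",im)
    i=manip.camera_info(n);print(n,i)
o=manip.get_obs();print(o)
E
```

```text
pics
side {'camera_matrix': array([[521.69769063,   0.        , 313.46947325],
       [  0.        , 521.69769063, 240.348348  ],
       [  0.        ,   0.        ,   1.        ]]), 'R': array([[ 0.75736786, -0.65267552,  0.02021366],
       [-0.41041477, -0.49986808, -0.7626871 ],
       [ 0.50789137,  0.56933871, -0.6464517 ]]), 't': array([-0.42344792,  0.26677238,  0.92662289])}
top {'camera_matrix': array([[566.31635134,   0.        , 318.69285179],
       [  0.        , 566.31635134, 243.66909942],
       [  0.        ,   0.        ,   1.        ]]), 'R': array([[ 7.80888455e-02, -9.96945978e-01,  9.21975284e-04],
       [-9.71414970e-01, -7.62969393e-02, -2.24792646e-01],
       [ 2.24176468e-01,  1.66581776e-02, -9.74406186e-01]]), 't': array([-0.06679606,  0.5385    ,  1.3224362 ])}
{'clock': 0.1, 'joint_pos': array([-1.24058507,  0.33280118, -0.06469291,  1.46087395,  0.02160162,
        1.3498652 , -0.08850418]), 'joint_velocities': array([-0.00092003, -0.00204033, -0.00154825, -0.00159132, -0.00272715,
        0.00228376,  0.00207601]), 'tau': array([ 1.76604211e-03, -6.26750422e+01,  4.95271536e-02, -3.92432499e+01,
        1.64349633e-02,  7.03064259e-03,  1.71097798e-05]), 'position': array([0.21585307, 0.58618943, 0.23059221]), 'ee_rot': array([ 1.75487636e-01,  9.84481436e-01, -6.20969046e-04, -8.02833731e-05]), 'ft_force': array([-0.79300347,  0.81553213, -0.19765755]), 'torque': array([-0.04760839,  0.00043167, -0.01198929]), 'grip_width': 1.0005442701124903}
```

View pics/side0.png

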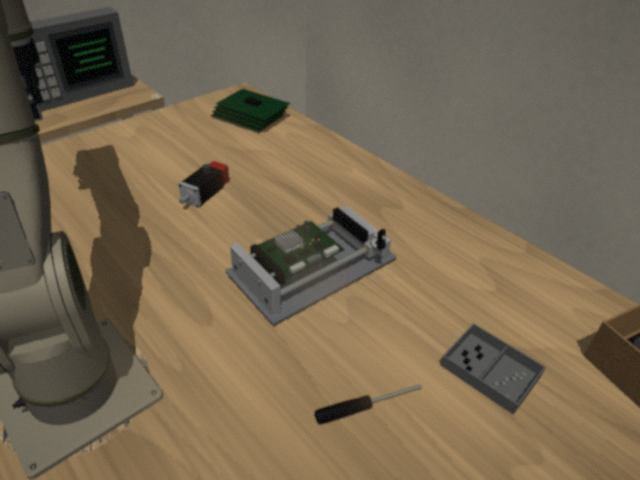

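View pics/top0.png

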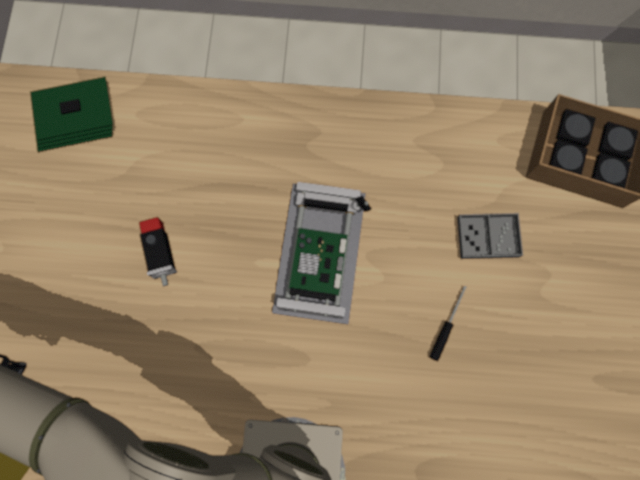

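The side view shows the holder around px (310,260) with the knob at (380,240). In the top view the holder is at (318,255) and the knob at (363,204). I'll zoom in next.

```bash
python3 - <<'E'
import cv2
a=cv2.imread("pics/top0.png")[170:335,260:385];cv2.imwrite("pics/topz.png",cv2.resize(a,None,fx=3.6,fy=3.6,interpolation=cv2.INTER_CUBIC))
a=cv2.imread("pics/side0.png")[195:330,215:405];cv2.imwrite("pics/sidez.png",cv2.resize(a,None,fx=4,fy=4,interpolation=cv2.INTER_CUBIC))
a=cv2.imread("pics/side0.png")[215:275,340:400];cv2.imwrite("pics/sidek.png",cv2.resize(a,None,fx=9,fy=9,interpolation=cv2.INTER_CUBIC))
a=cv2.imread("pics/top0.png")[175:235,330:390];cv2.imwrite("pics/topk.png",cv2.resize(a,None,fx=9,fy=9,interpolation=cv2.INTER_CUBIC))
E
```

```text
(no output)
```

View pics/topz.png

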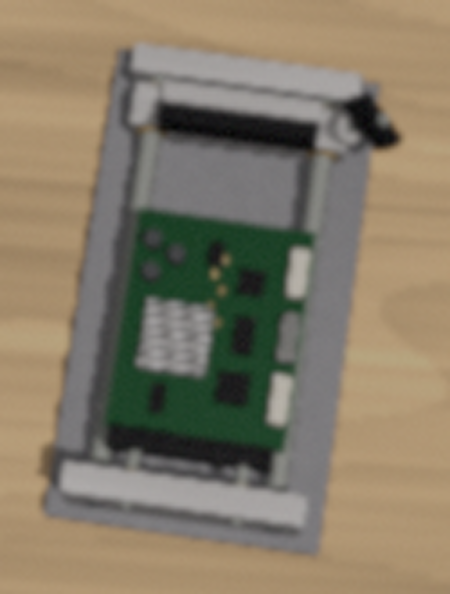

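View pics/sidez.png

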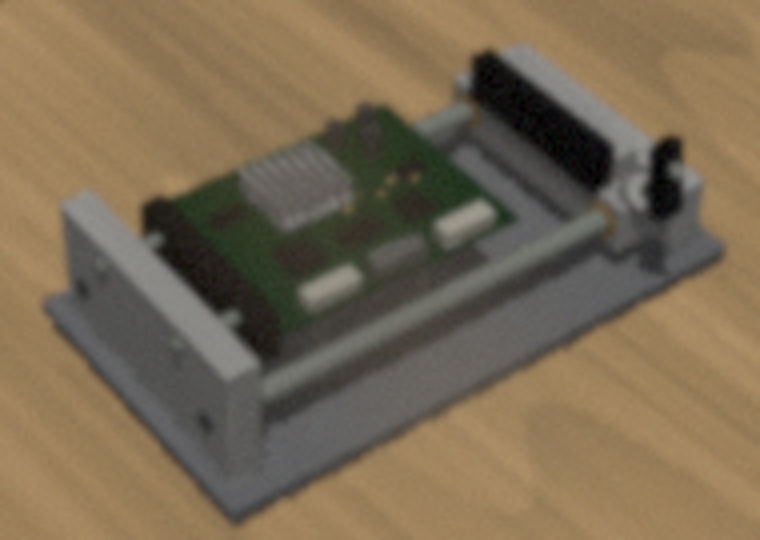

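View pics/sidek.png

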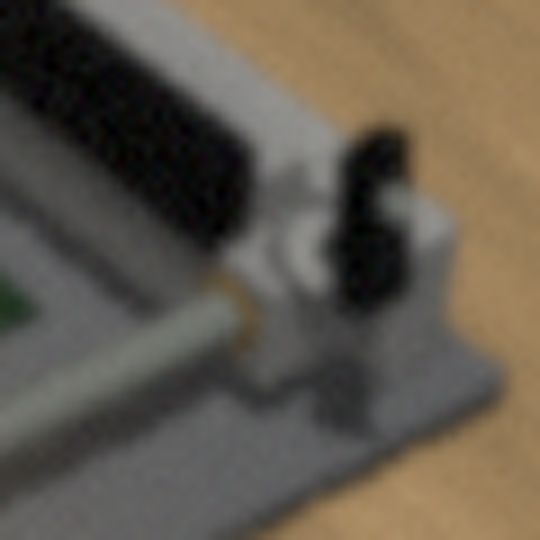

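View pics/topk.png

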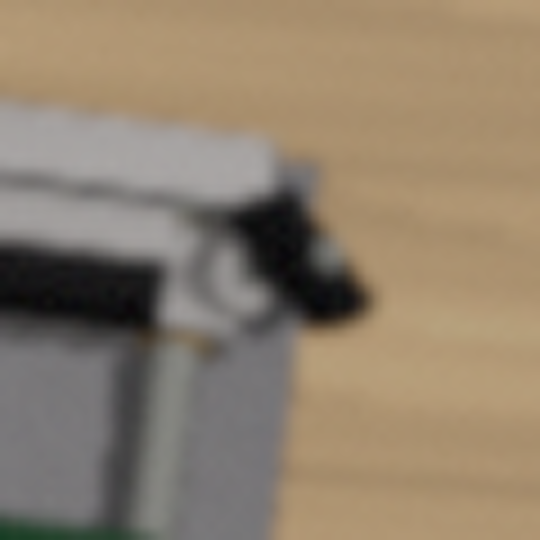

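The zoomed top view shows the base corners at zoom px (45,513), (318,552) and (378,82), and the tall block top at (60,460)–(308,528). The knob is a black bar about 130 px long across the carriage's right end. I'll cast rays for these.

```bash
cat >h.py <<'E'
import numpy as np,cv2
from workcell import manip
CI={n:manip.camera_info(n) for n in("side","top")}
def ray(n,u,v):
    c=CI[n];R=c["R"];d=R.T@np.linalg.inv(c["camera_matrix"])@[u,v,1.];return -R.T@c["t"],d/np.linalg.norm(d)
def onz(n,u,v,z):
    o,d=ray(n,u,v);return o+d*(z-o[2])/d[2]
def proj(n,X):
    c=CI[n];p=c["camera_matrix"]@(c["R"]@np.asarray(X)+c["t"]);return p[:2]/p[2]
def tri(p,q):
    o1,d1=ray("side",*p);o2,d2=ray("top",*q)
    s=np.linalg.lstsq(np.c_[d1,-d2],o2-o1,rcond=None)[0];a=o1+s[0]*d1;b=o2+s[1]*d2;return (a+b)/2,np.linalg.norm(a-b)
def z(f,ox,oy):return lambda u,v:((u+.5)/f-.5+ox,(v+.5)/f-.5+oy)
TZ=z(3.6,260,170);SZ=z(4,215,195);SK=z(9,340,215);TK=z(9,330,175)
E
python3 - <<'E'
from h import *
np.set_printoptions(precision=4,suppress=True)
def pr(n,f,p,zz):
    r=onz(n,*f(*p),zz);print(n,p,zz,r);return r
for zz in(0.008,.012):
    a=pr("top",TZ,(45,513),zz);b=pr("top",TZ,(318,552),zz);c=pr("top",TZ,(378,82),zz)
    print("w,l",np.linalg.norm(a-b),np.linalg.norm(b-c),"centre",(a+c)/2,"yaw y",np.degrees(np.arctan2(*(b-c)[1::-1])))
    a=pr("side",SZ,(45,305),zz);b=pr("side",SZ,(238,520),zz);c=pr("side",SZ,(722,245),zz)
    print("w,l",np.linalg.norm(a-b),np.linalg.norm(b-c),"centre",(a+c)/2,"yaw y",np.degrees(np.arctan2(*(b-c)[1::-1])))
print("tall block");A=[pr("top",TZ,p,.092) for p in[(62,460),(308,497),(305,528),(60,492)]];print(np.linalg.norm(A[0]-A[1]),np.mean(A,0))
print("board");A=[pr("top",TZ,p,.0824) for p in[(138,210),(314,236)]]
print("knob ends tri")
print("mid",tri(SK(372,225),TK(303,252)))
E
```

```text
top (45, 513) 0.008 [0.3722 0.0776 0.008 ]
top (318, 552) 0.008 [ 0.3603 -0.111   0.008 ]
top (378, 82) 0.008 [ 0.6997 -0.1318  0.008 ]
w,l 0.18896655424815226 0.34003469191080105 centre [ 0.536  -0.0271  0.008 ] yaw y 176.50697286846486
side (45, 305) 0.008 [0.372  0.0807 0.008 ]
side (238, 520) 0.008 [ 0.3599 -0.1106  0.008 ]
side (722, 245) 0.008 [ 0.7002 -0.1252  0.008 ]
w,l 0.1915950145167431 0.34057772646862744 centre [ 0.5361 -0.0223  0.008 ] yaw y 177.53602544729742
top (45, 513) 0.012 [0.3718 0.0772 0.012 ]
top (318, 552) 0.012 [ 0.36   -0.1109  0.012 ]
top (378, 82) 0.012 [ 0.6984 -0.1315  0.012 ]
w,l 0.18842730554880283 0.33906434418934234 centre [ 0.5351 -0.0272  0.012 ] yaw y 176.50697286846489
side (45, 305) 0.012 [0.37   0.0769 0.012 ]
side (238, 520) 0.012 [ 0.3579 -0.1133  0.012 ]
side (722, 245) 0.012 [ 0.6965 -0.1279  0.012 ]
w,l 0.19064066623815526 0.3388812847955465 centre [ 0.5332 -0.0255  0.012 ] yaw y 177.53602544729742
tall block
top (62, 460) 0.092 [0.3989 0.0624 0.092 ]
top (308, 497) 0.092 [ 0.3874 -0.0984  0.092 ]
top (305, 528) 0.092 [ 0.3673 -0.0979  0.092 ]
top (60, 492) 0.092 [0.3781 0.0617 0.092 ]
0.16121795488860408 [ 0.3829 -0.0181  0.092 ]
board
top (138, 210) 0.0824 [0.5722 0.0282 0.0824]
top (314, 236) 0.0824 [ 0.5635 -0.091   0.0824]
knob ends tri
mid (array([ 0.6455, -0.1238,  0.0865]), np.float64(0.004470822072134352))
```

```bash
cat >>h.py <<'E'
from scipy.optimize import least_squares
def H(p):
    x,y,a=p[:3];c,s=np.cos(a),np.sin(a)   # a = heading of holder y
    ey=np.array([c,s,0]);ex=np.array([s,-c,0]);return np.array([x,y,0]),np.c_[ex,ey,[0,0,1]]
E
python3 - <<'E'
from h import *
np.set_printoptions(precision=4,suppress=True)
obs=[("top",TZ(45,513),(.095,.17,0)),("top",TZ(318,552),(-.095,.17,0)),("top",TZ(378,82),(-.095,-.17,0)),
("side",SZ(45,305),(.095,.17,0)),("side",SZ(238,520),(-.095,.17,0)),("side",SZ(722,245),(-.095,-.17,0)),
("top",TZ(62,460),(.08,None,.092)),("top",TZ(308,497),(-.08,None,.092)),
("top",TZ(133,43),(.08,None,.06)),("top",TZ(362,78),(-.08,None,.06))]
# block thickness unknown: use y free for 4 block points = 150 -/+ t/2
def res(p):
    o,R=H(p);r=[]
    for i,(n,uv,X) in enumerate(obs):
        X=list(X)
        if X[2]==0:X[2]=p[3]
        if X[1] is None:X[1]=(.15-p[4]) if i<8 else -(.15+p[4])
        r+=list(proj(n,o+R@X)-uv)
    return r
s=least_squares(res,[.535,-.026,np.radians(176.3),.01,.01],loss="soft_l1");p=s.x
print(p[:2],np.degrees(p[2]),p[3:]);print(np.array(s.fun).reshape(-1,2))
np.save("hp.npy",p)
o,R=H(p)
ax=np.array([-np.sin(np.radians(35)),0,np.cos(np.radians(35))])
e1=np.array([0,1,0]);e2=np.array([ax[2],0,-ax[0]])
m,gap=tri(SK(372,225),TK(303,252));print("knob mid holder",R.T@(m-o),gap)
m,gap=tri(SK(398,200),TK(325,250));print("light dot holder",R.T@(m-o),gap)
for n in("side","top"):
    f=CI[n];print(n,"cam in holder",R.T@(-f["R"].T@f["t"]-o))
    im=cv2.imread(f"pics/{n}0.png");g=im.max(2)
    x0,y0,x1,y1=(376,228,390,252) if n=="side" else (352,193,374,214)
    mk=np.zeros_like(g);mk[y0:y1,x0:x1]=(g[y0:y1,x0:x1]<70)
    k,l,st,c=cv2.connectedComponentsWithStats(mk);i=1+st[1:,4].argmax();print(st[i],c[i])
    ys,xs=np.nonzero(l==i);pts=np.c_[xs,ys].astype(float)
    for s in(.05,.062):
        P0=np.array([-.06,-.117,.046])+s*ax
        q=[]
        for u,v in pts:
            oo,d=ray(n,u,v);oo=R.T@(oo-o);d=R.T@d
            X=oo+d*((P0-oo)@ax)/(d@ax)-P0;q.append([X@e1,X@e2])
        q=np.array(q);mu=q.mean(0);w,V=np.linalg.eigh(np.cov((q-mu).T));v=V[:,1]
        t=(q-mu)@v;t2=(q-mu)@V[:,0]
        print(n,s,"mean e1,e2",mu,"dir deg from e1",np.degrees(np.arctan2(v[1],v[0]))%180,"len",np.ptp(t),"wid",np.ptp(t2))
E
```

```text
[ 0.5348 -0.0267] 176.5361814339245 [0.0106 0.0074]
[[-0.4684  0.4009]
 [ 0.1271  0.284 ]
 [ 0.0838  0.0279]
 [ 0.033  -0.0794]
 [-0.0186 -0.5251]
 [ 1.8645  0.8999]
 [ 0.2058  0.6613]
 [-0.1947 -0.1471]
 [-0.1352  0.2221]
 [-0.4491 -1.0824]]
knob mid holder [-0.0902 -0.1163  0.0865] 0.004470822072134352
light dot holder [-0.0964 -0.1152  0.0986] 0.0013753475126299685
side cam in holder [-0.6774  0.5353  0.811 ]
[376 230  10  22 159] [380.3962 241.0629]
side 0.05 mean e1,e2 [ 0.006  -0.0033] dir deg from e1 130.72513374247555 len 0.053525509858630714 wid 0.0225110003194493
side 0.062 mean e1,e2 [ 0.0143 -0.0041] dir deg from e1 130.72513374247555 len 0.05283547778705122 wid 0.02222079641060669
top cam in holder [-0.0391  0.3012  1.4097]
[355 196  15  15 115] [361.9391 203.4435]
top 0.05 mean e1,e2 [0.0016 0.0001] dir deg from e1 117.43114849974917 len 0.04665038069218748 wid 0.028182140666500596
top 0.062 mean e1,e2 [0.0063 0.0091] dir deg from e1 117.43114849974914 len 0.04611980071758498 wid 0.02786160996005807
```

```bash
python3 - <<'E'
import cv2
for n,(x,y) in dict(side=(362,220),top=(345,186)).items():
    a=cv2.imread(f"pics/{n}0.png")[y:y+34,x:x+34];a=cv2.convertScaleAbs(a,alpha=1.5);cv2.imwrite(f"pics/k_{n}.png",cv2.resize(a,None,fx=17,fy=17,interpolation=cv2.INTER_CUBIC))
E
```

```text
(no output)
```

View pics/k_top.png

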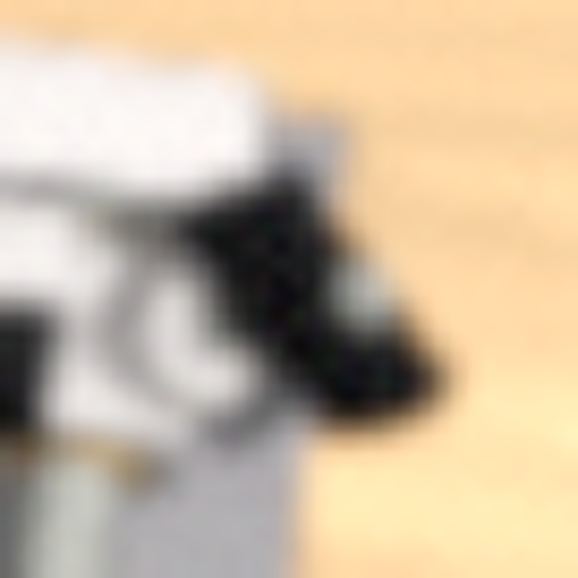

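View pics/k_side.png

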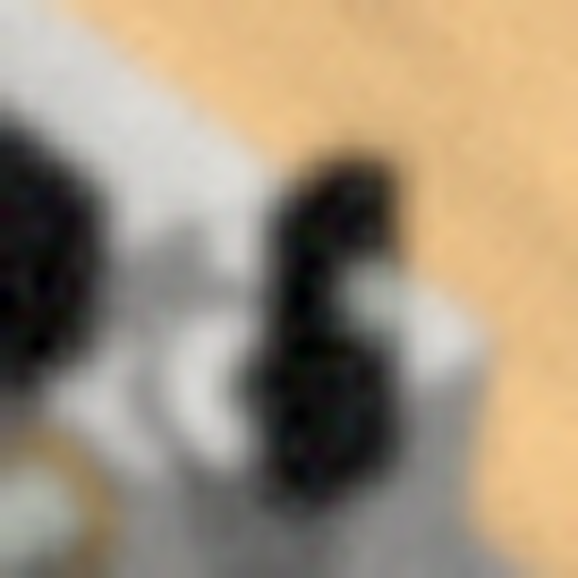

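```bash
python3 - <<'E'
from h import *
np.set_printoptions(precision=4,suppress=True)
o,R=H(np.load("hp.npy"));ax=np.array([-.5736,0,.8192]);e1=np.array([0,1,0]);e2=np.array([ax[2],0,-ax[0]])
T=z(17,345,186);S=z(17,362,220)
m,g=tri(S(370,295),T(362,295));print("dot",R.T@(m-o),g)
P0=np.array([-.06,-.1155,.046])+.0635*ax
for n,f,a,b in[("top",T,(195,235),(320,400)),("top",T,(315,195),(440,370)),("side",S,(272,195),(262,485)),("side",S,(398,165),(396,455))]:
    q=[]
    for p in(a,b):
        oo,d=ray(n,*f(*p));oo=R.T@(oo-o);d=R.T@d;X=oo+d*((P0-oo)@ax)/(d@ax)-P0;q.append(np.array([X@e1,X@e2]))
    v=q[0]-q[1];print(n,q,np.degrees(np.arctan2(v[1],v[0]))%180,np.linalg.norm(v))
E
```

```text
dot [-0.0968 -0.1135  0.0994] 0.0016734678640842955
top [array([0.0007, 0.0295]), array([0.0178, 0.004 ])] 123.76541896283776 0.030722583465807248
top [array([-0.0112,  0.0094]), array([ 0.0074, -0.0167])] 125.40510519278247 0.03210084053277612
side [array([0.0073, 0.0177]), array([ 0.0305, -0.014 ])] 126.13612668478636 0.03924793989309221
side [array([-0.0117,  0.0139]), array([ 0.0108, -0.0185])] 124.84668594444443 0.0394213081889837
```

Dot on the axis at holder (-97,-114,99) mm. This matches the axis running through the rod at 35°, with the outer end at s≈63.5 mm. All four edges put the bar at about 125° in the knob plane. Next I'll work out the targets.

```bash
cat >>h.py <<'E'
from scipy.spatial.transform import Rotation as Ro
o_,R_=H(np.load("hp.npy"));AX=np.array([-.5736,0,.8192]);E1=np.array([0,1.,0]);E2=np.array([AX[2],0,-AX[0]])
KY=-.1145
def target(s,phi=125.,dy=0.,flip=-1):
    """TCP at axis distance s from rod centre, bar direction phi (deg)"""
    P=np.array([-.06,KY+dy,.046])+s*AX
    a=np.radians(phi-90);y=flip*(np.cos(a)*E1+np.sin(a)*E2);zt=-AX;x=np.cross(y,zt)
    return o_+R_@P,R_@np.c_[x,y,zt]
def go(P,M):
    ob=manip.get_obs();p=ob["position"];r=Ro.from_quat(ob["ee_rot"]).as_matrix()
    print("t",round(ob["clock"],2),"tcp",p.round(4),"F",ob["ft_force"].round(1),"grip",round(ob["grip_width"],3))
    print("shift tool mm",(r.T@(P-p)*1000).round(1),"rotvec deg",np.degrees(Ro.from_matrix(r.T@M).as_rotvec()).round(1))
    return r
E
python3 - <<'E'
from h import *
P,M=target(.16);print(P,M);go(P,M)
P,M=target(.0375);print(P)
E
```

```text
[ 0.63997054 -0.18513991  0.177072  ] [[ 0.61313267  0.78926664  0.03465589]
 [ 0.63516532 -0.51850714  0.57255212]
 [ 0.46986561 -0.32900344 -0.8192    ]]
t 0.1 tcp [0.2159 0.5862 0.2306] F [-0.8  0.8 -0.2] grip 1.001
shift tool mm [-664.5 -577.2   54.3] rotvec deg [-13.4  38.5 104.4]
[ 0.64421588 -0.11500228  0.07672   ]
```

Request:
step_arm(motion=[[-20,-18,-10,0,0,0],[-40,-34,-10,0,0,0],[-40,-34,-10,0,0,0],[-40,-34,0,0,0,0],[-40,-34,0,0,0,0],[-40,-34,0,0,0,0],[-40,-34,0,0,0,0],[-40,-34,0,0,0,0],[-40,-34,0,0,0,0],[-40,-34,0,0,0,0],[-40,-34,0,0,0,0],[-40,-34,0,0,0,0],[-40,-34,0,0,0,0],[-40,-34,0,0,0,0],[-40,-34,0,0,0,0],[-40,-34,0,0,0,0]], jaw=36, force=50)

```text
clock: 2.1
position: [0.6248, -0.1425, 0.2582]
ee_rot: [0.171, 0.985, -0.002, -0.002]
ft_force: [0.2, 1.6, -0.5]
grip_width: 0.423
```

```bash
python3 - <<'E'
from h import *
P,M=target(.16);go(P,M);print(manip.get_obs()["joint_pos"].round(2))
E
```

```text
t 2.1 tcp [ 0.6248 -0.1425  0.2582] F [ 0.2  1.6 -0.5] grip 0.423
shift tool mm [-28.9 -34.6  81.2] rotvec deg [-13.9  38.5 104.8]
[-0.29  0.39  0.59  1.4  -0.21  1.42  1.53]
```

Request:
step_arm(motion=[[0,0,0,-1.16,3.2,8.73],[0,0,0,-1.16,3.2,8.73],[0,0,0,-1.16,3.2,8.73],[0,0,0,-1.16,3.2,8.73],[0,0,0,-1.16,3.2,8.73],[0,0,0,-1.16,3.2,8.73],[0,0,0,-1.16,3.2,8.73],[0,0,0,-1.16,3.2,8.73],[0,0,0,-1.16,3.2,8.73],[0,0,0,-1.16,3.2,8.73],[0,0,0,-1.16,3.2,8.73],[0,0,0,-1.16,3.2,8.73],[0,0,0,0,0,0]])

```text
clock: 3.72
position: [0.6239, -0.1466, 0.25]
ee_rot: [0.872, 0.383, 0.144, -0.269]
ft_force: [0.2, 0.1, 0.1]
grip_width: 0.426
```

```bash
python3 - <<'E'
from h import *
P,M=target(.13);go(P,M);print(manip.get_obs()["joint_pos"].round(2))
E
```

```text
t 3.73 tcp [ 0.6239 -0.1466  0.25  ] F [0.2 0.1 0.1] grip 0.426
shift tool mm [-45.8  59.9  67.7] rotvec deg [ 0.1 -0.8 -3.9]
[-0.06  0.63  0.8   1.33 -0.93  1.75 -0.  ]
```

Request:
step_arm(motion=[[-11,15,17,0,0,-1],[-11,15,17,0,0,-1],[-11,15,17,0,-0.4,-1],[-11,15,17,0,-0.4,-1],[0,0,0,0,0,0]])

```text
clock: 4.35
position: [0.6465, -0.164, 0.1504]
ee_rot: [0.853, 0.428, 0.147, -0.26]
ft_force: [-1.3, -0.3, 0.5]
grip_width: 0.425
```

```bash
python3 - <<'E'
from h import *
P,M=target(.13);go(P,M);P,M=target(.038);go(P,M);print(manip.get_obs()["joint_pos"].round(2))
P=o_+R_@(np.array([-.06,KY,.046])+.0635*AX);print(P)
for n in("side","top"):
    im=manip.camera(n);u,v=proj(n,P).astype(int);print(u,v)
    a=im[v-50:v+50,u-60:u+60];cv2.imwrite(f"pics/a_{n}.png",cv2.resize(a,None,fx=6,fy=6,interpolation=cv2.INTER_CUBIC))
E
```

```text
t 4.35 tcp [ 0.6465 -0.164   0.1504] F [-1.3 -0.3  0.5] grip 0.425
shift tool mm [-4.9 -3.1 -4.1] rotvec deg [-0.2  0.4  1.6]
t 4.35 tcp [ 0.6465 -0.164   0.1504] F [-1.3 -0.3  0.5] grip 0.425
shift tool mm [-4.2 -2.8 87.9] rotvec deg [-0.2  0.4  1.6]
[-0.    0.77  0.74  1.32 -0.97  1.66  0.18]
[ 0.64331483 -0.12988863  0.0980192 ]
383 237
365 202
```

View pics/a_side.png

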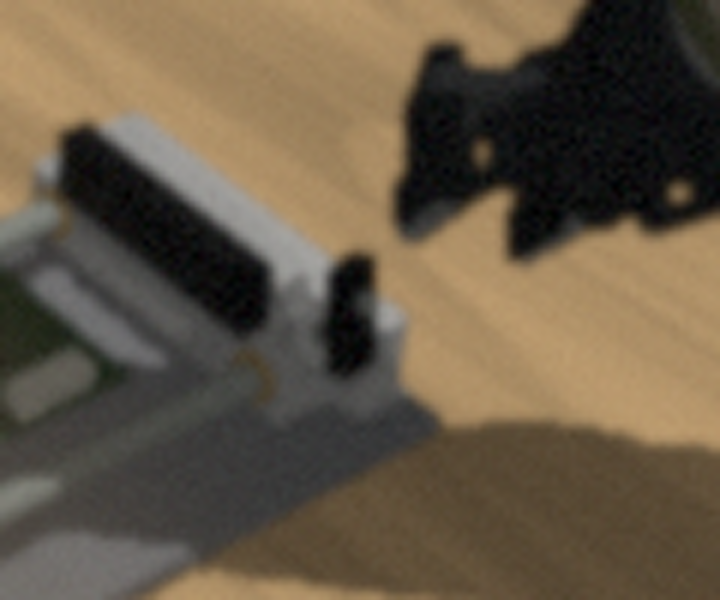

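View pics/a_top.png

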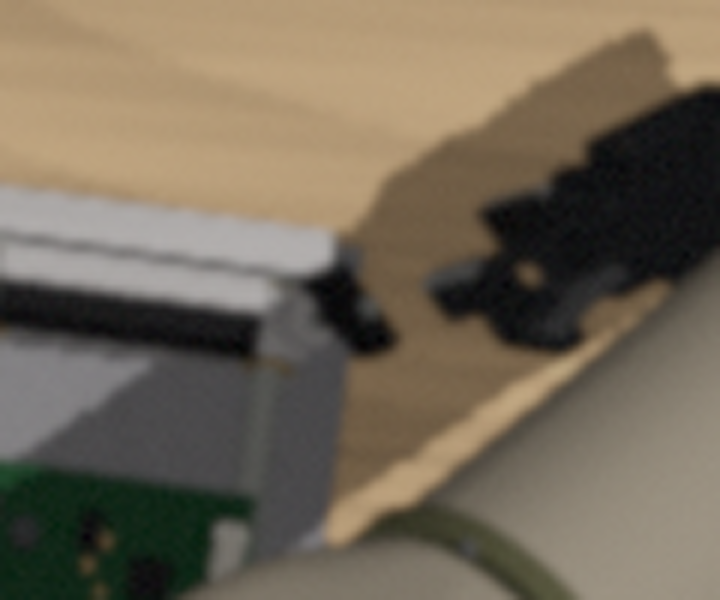

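Pictures: both fingers stand above and outside the knob, pointing along its axis; the knob is at px (350,315) in the side crop and (350,310) in the top crop. I'll line up and go in.

Request:
step_arm(motion=[[-4,-2,5,0,0,1],[-2,-2,12,0,0.3,0.7],[0,0,13,0,0,0],[0,0,13,0,0,0],[0,0,0,0,0,0]])

```text
clock: 5.08
position: [0.6416, -0.1392, 0.1159]
ee_rot: [0.859, 0.415, 0.147, -0.262]
ft_force: [0.2, 0.0, 0.9]
grip_width: 0.42
```

```bash
python3 - <<'E'
from h import *
P,M=target(.038);go(P,M)
E
```

```text
t 5.08 tcp [ 0.6416 -0.1392  0.1159] F [0.2 0.  0.9] grip 0.42
shift tool mm [-1.4  2.4 45.6] rotvec deg [ 0. -0.  0.]
```

Request:
step_arm(motion=[[-1,2,12,0,0,0],[0,0,12,0,0,0],[0,0,12,0,0,0],[0,0,8,0,0,0],[0,0,0,0,0,0]])

```text
clock: 5.7
position: [0.6443, -0.1139, 0.0759]
ee_rot: [0.859, 0.415, 0.147, -0.262]
ft_force: [-0.0, -0.5, 0.2]
grip_width: 0.42
```

```bash
python3 - <<'E'
from h import *
P,M=target(.038);go(P,M)
P=o_+R_@(np.array([-.06,KY,.046])+.0635*AX)
for n in("side","top"):
    im=manip.camera(n);u,v=proj(n,P).astype(int)
    a=im[v-25:v+25,u-30:u+30];a=cv2.convertScaleAbs(a,alpha=2.2);cv2.imwrite(f"pics/b_{n}.png",cv2.resize(a,None,fx=10,fy=10,interpolation=cv2.INTER_CUBIC))
E
```

```text
t 5.7 tcp [ 0.6443 -0.1139  0.0759] F [-0.  -0.5  0.2] grip 0.42
shift tool mm [-0.4  0.2 -1.8] rotvec deg [0. 0. 0.]
```

View pics/b_side.png

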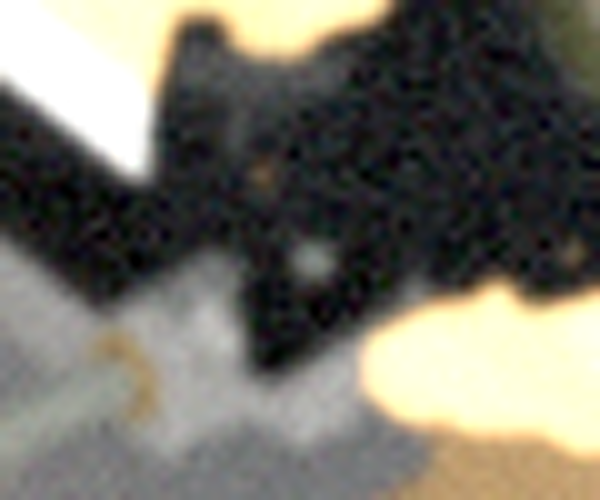

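View pics/b_top.png

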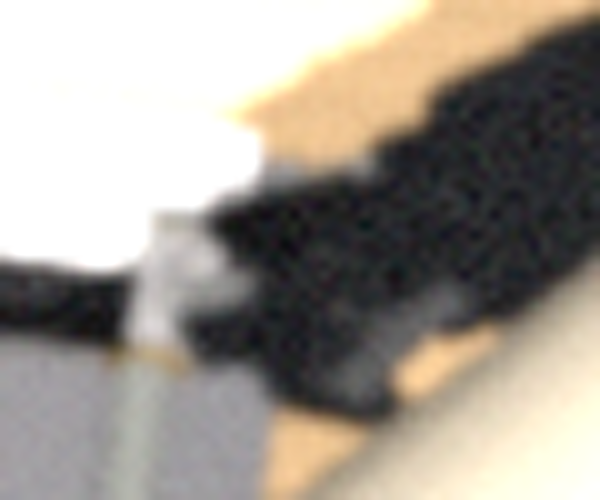

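The fingers straddle the bar in both views (bar with its light dot at side px (310,260) between the pads), and no contact force shows. Closing.

Request:
step_arm(motion=[[0,0,0,0,0,0],[0,0,0,0,0,0],[0,0,0,0,0,0],[0,0,0,0,0,0],[0,0,0,0,0,0]], jaw=0, force=60)

```text
clock: 6.42
position: [0.6452, -0.1157, 0.0771]
ee_rot: [0.859, 0.415, 0.148, -0.261]
ft_force: [1.7, -0.5, -3.7]
grip_width: 0.127
```

```bash
python3 - <<'E'
from h import *
P,M=target(.038);go(P,M);o=manip.get_obs();print(o["torque"].round(2),o["joint_pos"].round(2))
E
```

```text
t 6.42 tcp [ 0.6452 -0.1157  0.0771] F [ 1.7 -0.5 -3.7] grip 0.127
shift tool mm [-0.3 -1.   0.2] rotvec deg [ 0.2 -0.   0.1]
[-0.85 -0.32  0.05] [-0.07  0.8   0.71  1.46 -1.01  1.51  0.2 ]
```

Request:
step_arm(motion=[[0,0,0,0,0,-6],[0,0,0,0,0,-8],[0,0,0,0,0,-8]])

```text
clock: 6.8
position: [0.6446, -0.1154, 0.0771]
ee_rot: [0.761, 0.575, 0.196, -0.228]
ft_force: [1.3, 0.9, -2.4]
grip_width: 0.129
```

```bash
python3 - <<'E'
from h import *
P,M=target(.038);go(P,M);o=manip.get_obs();print(o["torque"].round(2),o["joint_pos"].round(2))
E
```

```text
t 6.8 tcp [ 0.6446 -0.1154  0.0771] F [ 1.3  0.9 -2.4] grip 0.129
shift tool mm [ 0.1 -0.4  0. ] rotvec deg [ 0.1  0.  22.6]
[-0.72  0.15 -0.17] [-0.04  0.77  0.65  1.46 -0.98  1.49  0.57]
```

Request:
step_arm(motion=[[0,0,0,0,0,-8],[0,0,0,0,0,-8],[0,0,0,0,0,-8],[0,0,0,0,0,-4],[0,0,0,0,0,0],[0,0,0,0,0,0]])

```text
clock: 7.55
position: [0.6436, -0.1155, 0.077]
ee_rot: [0.595, 0.746, 0.246, -0.173]
ft_force: [1.5, 0.6, -2.7]
grip_width: 0.127
```

```bash
python3 - <<'E'
from h import *
P,M=target(.038);go(P,M);o=manip.get_obs();print(o["torque"].round(2),o["joint_pos"].round(2))
P,M=target(.038,125-50,.075);go(P,M)
P=o_+R_@(np.array([-.06,KY,.046])+.0635*AX)
for n in("side",):
    im=manip.camera(n);u,v=proj(n,P).astype(int)
    a=im[v-25:v+25,u-30:u+30];a=cv2.convertScaleAbs(a,alpha=2.2);cv2.imwrite(f"pics/c_{n}.png",cv2.resize(a,None,fx=10,fy=10,interpolation=cv2.INTER_CUBIC))
E
```

```text
t 7.55 tcp [ 0.6436 -0.1155  0.077 ] F [ 1.5  0.6 -2.7] grip 0.127
shift tool mm [0.1 0.6 0.1] rotvec deg [ 0.   0.  51.3]
[-0.87 -0.3  -0.07] [ 0.01  0.75  0.57  1.45 -0.93  1.46  1.05]
t 7.55 tcp [ 0.6436 -0.1155  0.077 ] F [ 1.5  0.6 -2.7] grip 0.127
shift tool mm [ 21.1 -71.4   0. ] rotvec deg [0.  0.  1.3]
```

View pics/c_side.png

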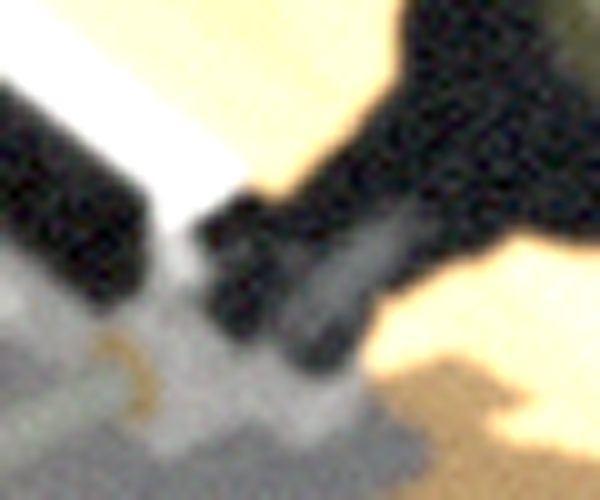

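Side view: knob and fingers turned together, to 51° ≈ 0.89 rad. Now I'll slide the carriage.

Request:
step_arm(motion=[[1.4,-4.8,0,0,0,0],[2.8,-9.6,0,0,0,0],[2.8,-9.6,0,0,0,0],[2.8,-9.6,0,0,0,0],[2.8,-9.6,0,0,0,0],[0,0,0,0,0,0]])

```text
clock: 8.35
position: [0.5945, -0.1123, 0.077]
ee_rot: [0.595, 0.745, 0.246, -0.173]
ft_force: [-1.4, 0.1, -2.3]
grip_width: 0.129
```

```bash
cat > st.py <<'E'
from h import *
o=manip.get_obs();h=R_.T@(o["position"]-o_);print("holder tcp mm",(h*1000).round(1),"slid (start -117.?)",(R_.T@o["ft_force"]).round(1),o["joint_pos"].round(2))
P,M=target(.038,125-51.3,.075);go(P,M)
E
python3 st.py;  python3 - <<'E'
from h import *
print(R_.T@(np.array([.6436,-.1155,.077])-o_))
P=o_+R_@(np.array([-.06,-.07,.08]))
for n in("side","top"):
    im=manip.camera(n);u,v=proj(n,P).astype(int)
    a=im[v-60:v+60,u-75:u+75];a=cv2.convertScaleAbs(a,alpha=1.6);cv2.imwrite(f"pics/d_{n}.png",cv2.resize(a,None,fx=5,fy=5,interpolation=cv2.INTER_CUBIC))
E
```

```text
holder tcp mm [-81.8 -64.7  77. ] slid (start -117.?) [ 0.   1.4 -2.3] [-0.01  0.67  0.59  1.59 -0.9   1.43  1.1 ]
t 8.35 tcp [ 0.5945 -0.1123  0.077 ] F [-1.4  0.1 -2.3] grip 0.129
shift tool mm [  7.1 -24.2  -0.1] rotvec deg [-0.  -0.  -0.1]
[-0.08204402 -0.11391531  0.077     ]
```

View pics/d_side.png

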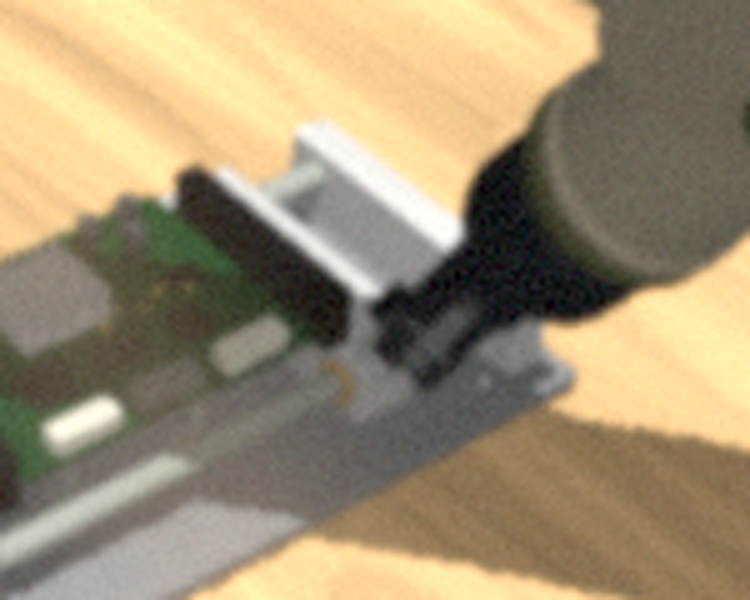

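View pics/d_top.png

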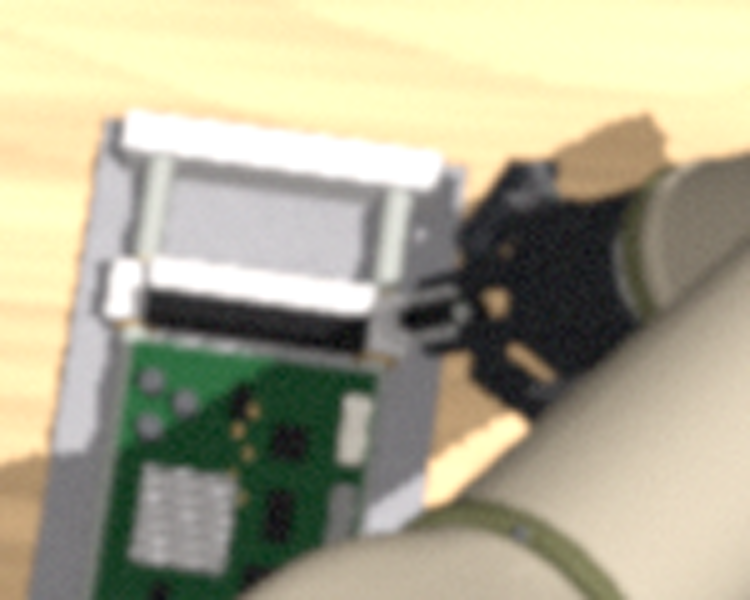

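The carriage follows the hand: its strip front is at top-crop px (250,340), just short of the board's edge. It has slid 49 mm. Slower from here, watching the force.

Request:
step_arm(motion=[[1.4,-4.8,0,0,0,0],[1.4,-4.8,0,0,0,0],[1.4,-4.8,0,0,0,0],[0.6,-1.9,0,0,0,0],[0,0,0,0,0,0]])

```text
clock: 9.07
position: [0.5782, -0.1112, 0.077]
ee_rot: [0.595, 0.745, 0.246, -0.172]
ft_force: [0.9, 1.2, -2.7]
grip_width: 0.127
```

```bash
python3 st.py
```

```text
holder tcp mm [-81.7 -48.4  77. ] slid (start -117.?) [ 1.2 -0.9 -2.7] [-0.02  0.64  0.6   1.64 -0.89  1.41  1.12]
t 9.07 tcp [ 0.5782 -0.1112  0.077 ] F [ 0.9  1.2 -2.7] grip 0.127
shift tool mm [ 2.5 -8.6 -0.2] rotvec deg [ 0.1  0.1 -0. ]
```

Request:
step_arm(motion=[[0.6,-1.9,0,0,0,0],[0.6,-1.9,0,0,0,0],[0,0,0,0,0,0]])

```text
clock: 9.45
position: [0.575, -0.111, 0.077]
ee_rot: [0.595, 0.746, 0.246, -0.171]
ft_force: [1.9, 0.9, -3.1]
grip_width: 0.127
```

```bash
python3 st.py
```

```text
holder tcp mm [-81.7 -45.2  77. ] slid (start -117.?) [ 1.  -1.9 -3.1] [-0.02  0.63  0.6   1.65 -0.89  1.41  1.12]
t 9.45 tcp [ 0.575 -0.111  0.077] F [ 1.9  0.9 -3.1] grip 0.127
shift tool mm [ 1.6 -5.4 -0.2] rotvec deg [0.1 0.1 0. ]
```

Request:
step_arm(motion=[[0.6,-1.9,0,0,0,0],[0,0,0,0,0,0]])

```text
clock: 9.7
position: [0.5737, -0.1109, 0.077]
ee_rot: [0.595, 0.746, 0.246, -0.171]
ft_force: [2.1, -0.2, -3.3]
grip_width: 0.132
```

```bash
python3 st.py
```

```text
holder tcp mm [-81.7 -43.9  77. ] slid (start -117.?) [-0.1 -2.1 -3.3] [-0.02  0.63  0.6   1.65 -0.89  1.41  1.13]
t 9.7 tcp [ 0.5737 -0.1109  0.077 ] F [ 2.1 -0.2 -3.3] grip 0.132
shift tool mm [ 1.2 -4.2 -0.2] rotvec deg [0.2 0.2 0.1]
```

Request:
step_arm(motion=[[0.6,-1.9,0,0,0,0],[0,0,0,0,0,0]])

```text
clock: 9.95
position: [0.5726, -0.1108, 0.077]
ee_rot: [0.595, 0.746, 0.247, -0.17]
ft_force: [4.1, 0.2, -4.8]
grip_width: 0.124
```

```bash
python3 st.py
```

```text
holder tcp mm [-81.6 -42.7  77. ] slid (start -117.?) [ 0.4 -4.  -4.8] [-0.02  0.63  0.6   1.66 -0.89  1.4   1.13]
t 9.95 tcp [ 0.5726 -0.1108  0.077 ] F [ 4.1  0.2 -4.8] grip 0.124
shift tool mm [ 0.9 -3.1 -0.2] rotvec deg [0.3 0.3 0.1]
```

Request:
step_arm(motion=[[0.7,-2.2,0,0,0,0],[0.7,-2.2,0,0,0,0],[0,0,0,0,0,0]])

```text
clock: 10.32
position: [0.5701, -0.1107, 0.077]
ee_rot: [0.595, 0.746, 0.247, -0.167]
ft_force: [5.5, -0.6, -4.7]
grip_width: 0.131
```

```bash
python3 st.py
```

```text
holder tcp mm [-81.7 -40.3  77. ] slid (start -117.?) [-0.3 -5.5 -4.7] [-0.02  0.62  0.6   1.67 -0.89  1.4   1.13]
t 10.32 tcp [ 0.5701 -0.1107  0.077 ] F [ 5.5 -0.6 -4.7] grip 0.131
shift tool mm [ 0.2 -0.7 -0.2] rotvec deg [0.5 0.4 0.2]
```

Request:
step_arm(motion=[[0.7,-2.2,0,0,0,0],[0.3,-1,0,0,0,0],[0.1,-0.3,0,0,0,0]])

```text
clock: 10.7
position: [0.5689, -0.1106, 0.077]
ee_rot: [0.596, 0.746, 0.248, -0.165]
ft_force: [6.2, -0.2, -5.7]
grip_width: 0.124
```

```bash
python3 st.py;python3 - <<'E'
from h import *
P=o_+R_@(np.array([-.02,.03,.08]))
for n in("side","top"):
    im=manip.camera(n);cv2.imwrite(f"pics/raw_e_{n}.png",im);u,v=proj(n,P).astype(int)
    a=im[v-60:v+60,u-75:u+75];a=cv2.convertScaleAbs(a,alpha=1.6);cv2.imwrite(f"pics/e_{n}.png",cv2.resize(a,None,fx=5,fy=5,interpolation=cv2.INTER_CUBIC))
E
```

```text
holder tcp mm [-81.7 -39.   77. ] slid (start -117.?) [ 0.2 -6.2 -5.7] [-0.02  0.61  0.6   1.68 -0.89  1.39  1.14]
t 10.7 tcp [ 0.5689 -0.1106  0.077 ] F [ 6.2 -0.2 -5.7] grip 0.124
shift tool mm [-0.2  0.4 -0.1] rotvec deg [0.7 0.6 0.2]
```

View pics/e_side.png

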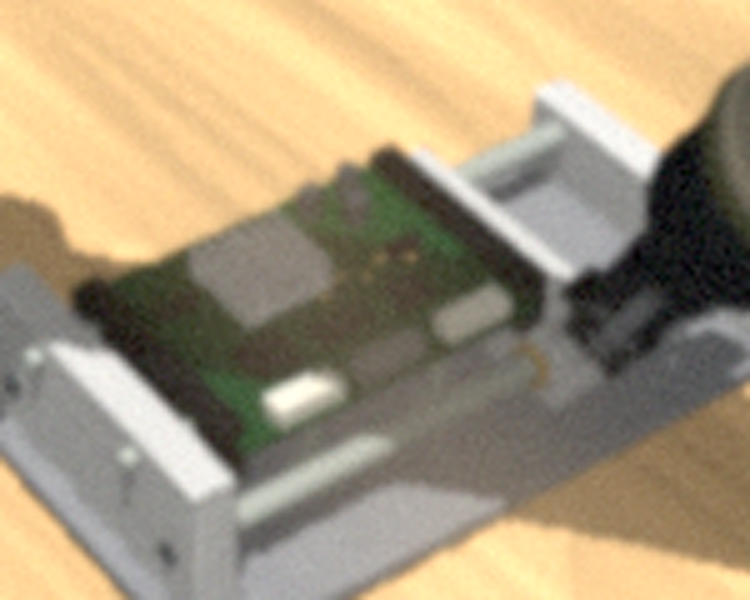

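View pics/e_top.png

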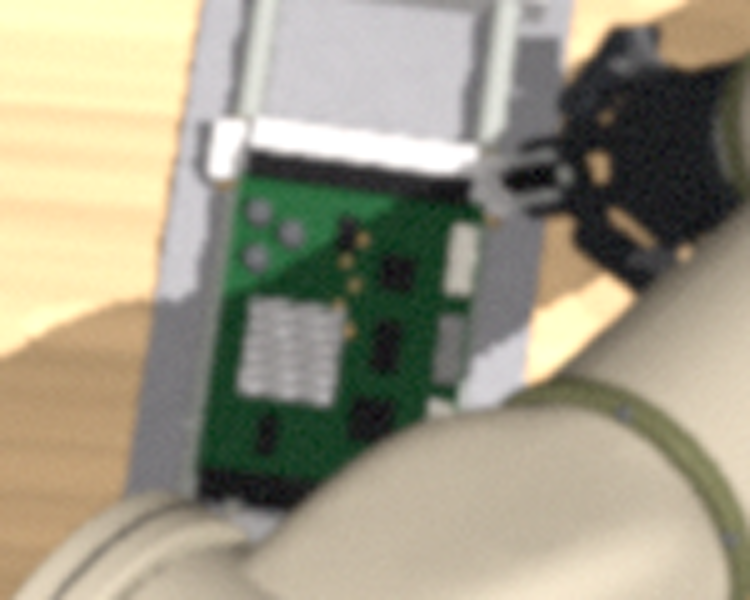

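Both views show the board in both grooves, and the plunger stubs poke out of the end block at side px (35,355) and (130,455). As a cross-check I'll measure how far the carriage and sprung jaw have moved from edge profiles in the top view.

```bash
cat > prof.py <<'E'
from h import *
import sys
def edge(im,ys,xs,zz,sign):
    g=cv2.GaussianBlur(cv2.cvtColor(im,cv2.COLOR_BGR2GRAY).astype(np.float32),(0,0),.7);r=[]
    for x in xs:
        uv=np.array([proj("top",o_+R_@[x,y,zz]) for y in ys],np.float32)
        p=cv2.remap(g,uv[:,:1],uv[:,1:],cv2.INTER_LINEAR)[:,0];d=sign*np.gradient(p)/max(p.max(),1)
        i=d.argmax();w=slice(max(0,i-8),i+9);ww=np.clip(d[w],0,None);r.append((ys[w]*ww).sum()/ww.sum())
    return np.median(r)*1000,np.std(r)*1000
a=cv2.imread("pics/top0.png");b=cv2.imread(sys.argv[1])
xs=np.linspace(-.04,.04,17)
q=.075
for nm,im,q in(("start",a,0),("now",b,.075)):
    print(nm,"body/strip edge",edge(im,np.arange(-.130,-.100,.0005)+q,xs,.09,-1))
xs=np.linspace(.02,.05,8)
for nm,im in(("start",a),("now",b)):
    print(nm,"board->sprung strip edge",edge(im,np.arange(.100,.122,.0005),xs,.09,-1),"strip->block", edge(im,np.arange(.115,.150,.0005),xs,.091,1))
E
python3 prof.py pics/raw_e_top.png
```

```text
start body/strip edge (np.float64(-109.01871011004887), np.float64(0.4858875926162786))
now body/strip edge (np.float64(-34.03667971333209), np.float64(0.3739723424509515))
start board->sprung strip edge (np.float64(112.23725128988538), np.float64(0.5013396312166528)) strip->block (np.float64(135.2645312280138), np.float64(6.3203063434728906))
now board->sprung strip edge (np.float64(119.70752579709996), np.float64(0.11619621341478853)) strip->block (np.float64(137.2223346207936), np.float64(1.6805064870313262))
```

The profiles put the carriage travel at 75.0 mm, agreeing with the hand's 74.9. Now I'll tighten, with a slight forward bias.

Request:
step_arm(motion=[[0.1,-0.7,0,0,0,6],[0.1,-0.6,0,0,0,8],[0,-0.6,0,0,0,8]])

```text
clock: 11.18
position: [0.5695, -0.1106, 0.0771]
ee_rot: [0.73, 0.615, 0.212, -0.208]
ft_force: [9.3, -0.5, -8.0]
grip_width: 0.132
```

```bash
sed -i 's/125-51.3/125/' st.py; python3 st.py
```

```text
holder tcp mm [-81.6 -39.7  77.1] slid (start -117.?) [ 0.  -9.3 -8. ] [-0.07  0.63  0.67  1.68 -0.92  1.41  0.77]
t 11.18 tcp [ 0.5695 -0.1106  0.0771] F [ 9.3 -0.5 -8. ] grip 0.132
shift tool mm [-0.2 -0.2 -0.1] rotvec deg [ 1.2  0.  29.1]
```

Request:
step_arm(motion=[[-0.1,-1.4,0,0,0,3],[-0.1,-1,0,0,0,5],[-0.2,-0.8,0,0,0,7]])

```text
clock: 11.55
position: [0.5696, -0.1106, 0.0772]
ee_rot: [0.806, 0.512, 0.184, -0.232]
ft_force: [10.3, -1.4, -7.9]
grip_width: 0.13
```

```bash
python3 st.py
```

```text
holder tcp mm [-81.6 -39.8  77.2] slid (start -117.?) [ -0.7 -10.3  -7.9] [-0.1   0.64  0.71  1.69 -0.94  1.42  0.51]
t 11.55 tcp [ 0.5696 -0.1106  0.0772] F [10.3 -1.4 -7.9] grip 0.13
shift tool mm [-0.3 -0.2 -0.1] rotvec deg [ 1.6 -0.1 13.7]
```

Request:
step_arm(motion=[[-0.2,-0.5,0,0,0,6],[-0.2,-0.4,0,0,0,6],[-0.2,-0.3,0,0,0,5],[0,0,0,0,0,4],[0,0,0,0,0,2]])

```text
clock: 12.18
position: [0.5705, -0.111, 0.0771]
ee_rot: [0.894, 0.338, 0.133, -0.262]
ft_force: [2.7, -1.9, -5.2]
grip_width: 0.125
```

```bash
python3 st.py; python3 -c "
from h import *
o=manip.get_obs();print(o['torque'].round(2))"
```

```text
holder tcp mm [-82.  -40.7  77.1] slid (start -117.?) [-1.8 -2.8 -5.2] [-0.15  0.66  0.78  1.69 -0.98  1.44  0.13]
t 12.18 tcp [ 0.5705 -0.111   0.0771] F [ 2.7 -1.9 -5.2] grip 0.125
shift tool mm [-0.7 -1.   0.1] rotvec deg [ 1.7 -0.3 -9.6]
[-1.32 -1.39  2.25]
```

The tool is turned past the stop, with about 2 N m of wind-up, so the knob is tight. I'll ease the wind-up a little, then open and back out.

Request:
step_arm(motion=[[0,0,0,0,0,-3],[0,0,0,0,0,0]])

```text
clock: 12.42
position: [0.5704, -0.111, 0.0771]
ee_rot: [0.884, 0.363, 0.14, -0.258]
ft_force: [4.3, -1.8, -5.5]
grip_width: 0.131
```

Request:
step_arm(motion=[[0,0,0,0,0,0],[0,0,0,0,0,0],[0,0,0,0,0,0],[0,0,0,0,0,0]], jaw=32)

```text
clock: 12.92
position: [0.5695, -0.1111, 0.0779]
ee_rot: [0.885, 0.36, 0.14, -0.26]
ft_force: [0.6, -0.1, -0.6]
grip_width: 0.372
```

```bash
python3 st.py
```

```text
holder tcp mm [-82.1 -39.7  77.9] slid (start -117.?) [-0.1 -0.6 -0.6] [-0.14  0.66  0.77  1.69 -0.97  1.44  0.17]
t 12.93 tcp [ 0.5695 -0.1111  0.0779] F [ 0.6 -0.1 -0.6] grip 0.372
shift tool mm [-0.2 -0.1  0.8] rotvec deg [ 1.6 -0.4 -6.8]
```

Free, with no contact force. Backing out along the knob axis.

Request:
step_arm(motion=[[0,0,-8,0,0,0],[0,0,-12,0,0,0],[0,0,-15,0,0,0],[0,0,-20,0,0,0],[0,0,-25,0,0,0],[0,0,-30,0,0,0],[0,0,-30,0,0,0],[0,0,-30,0,0,0],[0,0,0,0,0,0]])

```text
clock: 14.05
position: [0.5574, -0.2157, 0.2307]
ee_rot: [0.886, 0.359, 0.141, -0.257]
ft_force: [0.5, 0.0, -0.2]
grip_width: 0.373
```

```bash
python3 st.py;python3 - <<'E'
from h import *
P=o_+R_@(np.array([-.03,.02,.08]))
for n in("side","top"):
    im=manip.camera(n);cv2.imwrite(f"pics/raw_f_{n}.png",im);u,v=proj(n,P).astype(int)
    a=im[v-60:v+60,u-75:u+75];a=cv2.convertScaleAbs(a,alpha=1.6);cv2.imwrite(f"pics/f_{n}.png",cv2.resize(a,None,fx=5,fy=5,interpolation=cv2.INTER_CUBIC))
E
python3 prof.py pics/raw_f_top.png
```

```text
holder tcp mm [-187.3  -33.9  230.7] slid (start -117.?) [ 0.  -0.5 -0.2] [ 0.    0.6   0.86  1.44 -0.87  1.74  0.11]
t 14.05 tcp [ 0.5574 -0.2157  0.2307] F [ 0.5  0.  -0.2] grip 0.373
shift tool mm [  1.   -1.1 186.4] rotvec deg [ 2.  -0.3 -6.9]
start body/strip edge (np.float64(-109.01871011004887), np.float64(0.4858875926162786))
now body/strip edge (np.float64(-33.80811950340033), np.float64(0.26132686640732816))
start board->sprung strip edge (np.float64(112.23725128988538), np.float64(0.5013396312166528)) strip->block (np.float64(135.2645312280138), np.float64(6.3203063434728906))
now board->sprung strip edge (np.float64(119.52743882287773), np.float64(0.333369044421909)) strip->block (np.float64(135.62376004952225), np.float64(0.9527692949539365))
```

View pics/f_side.png

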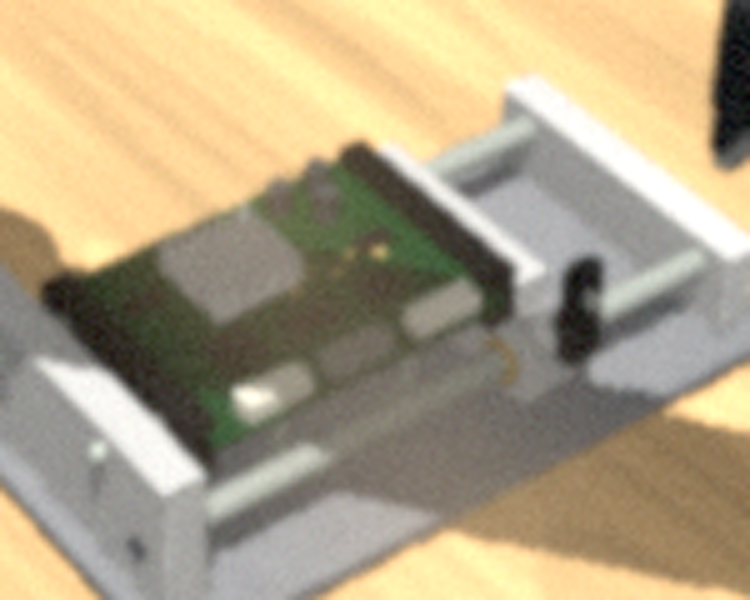

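View pics/f_top.png

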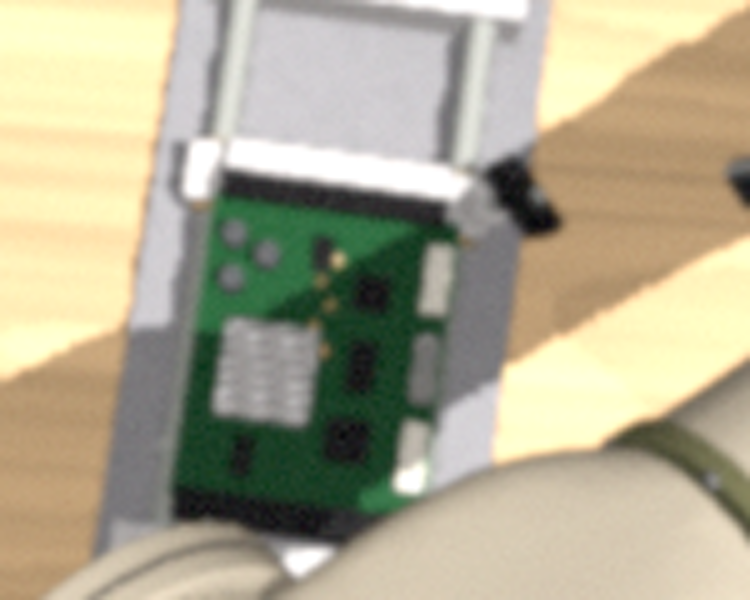

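Side view: the board lies flat between both jaws, with the knob at px (580,310) back near its original angle. The carriage still reads +75.2 mm. The sprung-jaw edge reads +7.3 mm, but the arm's shadow falls across it. I'll move the arm clear and re-measure.

Request:
step_arm(motion=[[0,0,-30,0,0,0],[0,0,-50,0,0,0],[0,0,-50,0,0,0],[0,0,-50,0,0,0],[-30,30,-20,0,0,0],[-30,30,0,0,0,0],[-30,30,0,0,0,0],[-30,30,0,0,0,0],[-30,30,0,0,0,0],[0,0,0,0,0,0]])

```text
clock: 15.4
position: [0.5526, -0.4752, 0.2715]
ee_rot: [0.88, 0.367, 0.135, -0.27]
ft_force: [0.2, -0.1, -0.2]
grip_width: 0.377
```

```bash
python3 st.py;python3 - <<'E'
from h import *
for n in("side","top"):
    im=manip.camera(n);cv2.imwrite(f"pics/raw_g_{n}.png",im)
E
python3 prof.py pics/raw_g_top.png
```

```text
holder tcp mm [-446.5  -44.8  271.5] slid (start -117.?) [-0.1 -0.2 -0.2] [ 0.88  0.98 -0.13  0.5  -0.39  2.06 -0.11]
t 15.4 tcp [ 0.5526 -0.4752  0.2715] F [ 0.2 -0.1 -0.2] grip 0.377
shift tool mm [ 135.8 -128.   368.8] rotvec deg [ 0.1 -0.3 -6.1]
start body/strip edge (np.float64(-109.01871011004887), np.float64(0.4858875926162786))
now body/strip edge (np.float64(-33.71434965724017), np.float64(0.2944681298773377))
start board->sprung strip edge (np.float64(112.23725128988538), np.float64(0.5013396312166528)) strip->block (np.float64(135.2645312280138), np.float64(6.3203063434728906))
now board->sprung strip edge (np.float64(119.31516690939307), np.float64(0.29105277512975164)) strip->block (np.float64(139.49234083844726), np.float64(2.1473081673998147))
```

View pics/raw_g_top.png

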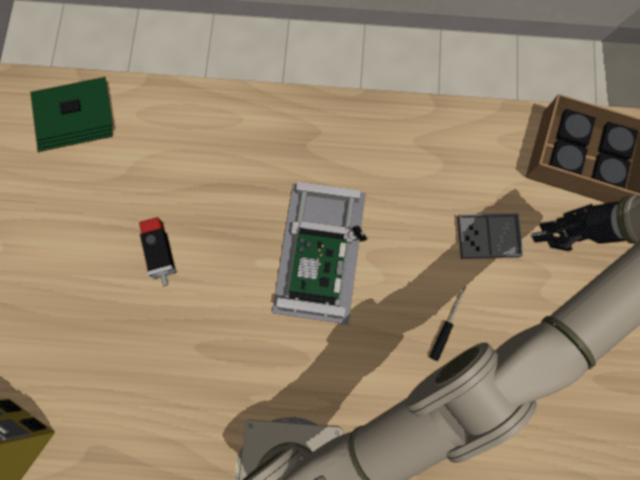

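The scene is now unshadowed at the holder, and the tray (490,237), screwdriver (447,330) and motor (157,250) look unmoved. I'll measure the board's shift between the start and now by phase correlation, plus the strip edges and knob angle.

```bash
python3 - <<'E'
from h import *
print(manip.get_obs()["joint_pos"].round(4))
a=cv2.imread("pics/top0.png");b=cv2.imread("pics/raw_g_top.png")
def rect(im,xs,ys,zz):
    X,Y=np.meshgrid(xs,ys);uv=np.array([[proj("top",o_+R_@[x,y,zz]) for x,y in zip(r,q)] for r,q in zip(X,Y)],np.float32)
    return cv2.remap(im,uv[...,0],uv[...,1],cv2.INTER_CUBIC)
xs=np.arange(.055,-.055,-.0005)
A=rect(a,xs,np.arange(-.025,.095,.0005),.0824);B=rect(b,xs,np.arange(-.025,.095,.0005)+.005,.0824)
f=lambda i:cv2.cvtColor(i,cv2.COLOR_BGR2GRAY).astype(np.float32)
w=cv2.createHanningWindow(A.shape[1::-1],cv2.CV_32F)
s,r=cv2.phaseCorrelate(f(A),f(B),w);print("board shift y mm",5+s[1]*.5,"x",-s[0]*.5,r)
# template check on heat sink
xs2=np.arange(.06,-.07,-.0005);ys=np.arange(.08,.16,.0005)
v=np.hstack([rect(a,xs2,ys,.0912),rect(b,xs2,ys,.0912)]);v=cv2.convertScaleAbs(v,alpha=1.7)
for m in range(80,160,10):cv2.putText(v,str(m),(0,int((m-80)*2)+4),0,.3,(0,0,255));
cv2.imwrite("pics/g_strip.png",cv2.resize(v,(780,240)))
for n,(x,y) in dict(side=(340,235),top=(340,215)).items():
    g=cv2.imread(f"pics/raw_g_{n}.png")[y:y+40,x:x+40];cv2.imwrite(f"pics/gk_{n}.png",cv2.resize(cv2.convertScaleAbs(g,alpha=1.5),None,fx=14,fy=14,interpolation=cv2.INTER_CUBIC))
for n in("top",):
  for nm,box in dict(tray=(440,200,540,270),driver=(420,280,475,365),motor=(130,205,190,295)).items():
    x0,y0,x1,y1=box;print(nm,cv2.phaseCorrelate(f(a[y0:y1,x0:x1]),f(b[y0:y1,x0:x1])))
E
```

```text
[ 0.8744  0.9773 -0.1211  0.4968 -0.3926  2.0579 -0.1134]
board shift y mm 9.691905483327147 x -1.3778330903193847 0.18398273468017579
tray ((0.1675657742509955, 0.04541642575873084), 0.48035057504971823)
driver ((-0.05133591791662795, -0.025957373053692834), 0.6476736343348468)
motor ((0.0053402188163538256, 0.059140427548847185), 0.9634618973069721)
```

View pics/g_strip.png

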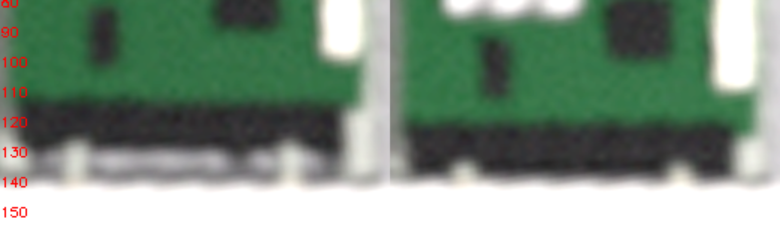

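View pics/gk_top.png

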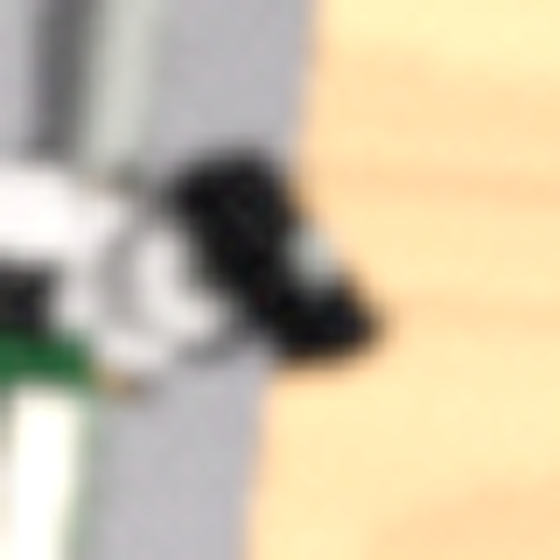

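View pics/raw_g_side.png

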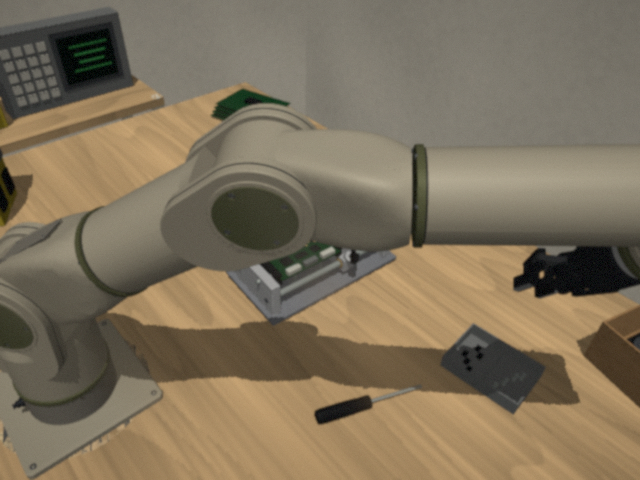

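The rectified strips (left: start, right: now) show the sprung jaw's front edge moving from about y=113 to 121, so it is in by 7–8 mm. That is nearer the limit than the hand travel suggested, so the carriage can't have started at 0. I'll measure both strips' edges properly.

```bash
python3 - <<'E'
from h import *
a=cv2.imread("pics/top0.png");b=cv2.imread("pics/raw_g_top.png");e=cv2.imread("pics/raw_f_top.png")
def prof(im,y0,y1,xr,zz,ch):
    ys=np.arange(y0,y1,.0005);acc=0
    for x in np.linspace(*xr,21):
        uv=np.array([proj("top",o_+R_@[x,y,zz]) for y in ys],np.float32);acc=acc+cv2.remap(im[...,ch].astype(np.float32),uv[:,:1],uv[:,1:],cv2.INTER_LINEAR)[:,0]
    return ys*1000,acc/21
def half(ys,p):
    lo,hi=p.min(),p.max();m=(lo+hi)/2;i=np.nonzero(np.diff(np.sign(p-m)))[0];return [round(float(ys[k]+.5*(m-p[k])/(p[k+1]-p[k])),2) for k in i]
for nm,im in(("start",a),("now",b)):
    ch=1
    print(nm,"sprung front",half(*prof(im,.100 if nm=="start" else .106,.122 if nm=="start" else .128,(-.04,.045),.091,ch)))
    print(nm,"plungers/back",[round(v) for v in prof(im,.104,.150,(-.015,.015),.091,ch)[1][::4]])
    q=0 if nm=="start" else .075
    print(nm,"carriage back",half(*prof(im,-.118+q,-.102+q,(-.04,.04),.091,ch)),[round(v) for v in prof(im,-.125+q,-.085+q,(-.04,.04),.091,ch)[1][::4]])
    print(nm,"end block far/near y", half(*prof(im,.134,.150,(-.04,.04),.092,ch)))
E
```

```text
start sprung front [113.4]
start plungers/back [68, 68, 67, 65, 58, 46, 34, 28, 27, 28, 29, 28, 38, 66, 91, 97, 87, 81, 99, 130, 151, 160, 162]
start carriage back [-108.81] [126, 142, 153, 157, 158, 156, 148, 128, 95, 59, 34, 25, 23, 22, 19, 15, 14, 23, 41, 60]
start end block far/near y [141.67]
now sprung front [120.59]
now plungers/back [70, 71, 71, 71, 71, 71, 70, 65, 53, 41, 32, 29, 30, 30, 30, 27, 34, 58, 98, 135, 157, 166, 168]
now carriage back [-33.66] [142, 154, 161, 164, 165, 164, 157, 137, 103, 64, 38, 28, 27, 27, 32, 44, 57, 64, 67, 67]
now end block far/near y [139.99]
```

All the edges agree on a jaw travel of about 7.2 mm. That is inside 2–8 but close to the edge, and about 5 is wanted. At 15 s of 46 there is time to mend it: regrip, undo, ease back about 2 mm and retighten.

```bash
python3 - <<'E'
from h import *
P,M=target(.16,127,.0757);print(P);go(P,M)
E
```

```text
[ 0.56440883 -0.18056625  0.177072  ]
t 15.5 tcp [ 0.552  -0.4755  0.2736] F [-0.2  0.8 -0. ] grip 0.377
shift tool mm [ 136.4 -128.4  247.8] rotvec deg [ 0.3 -0.  -4.2]
```

Request:
step_arm(motion=[[12,-11,20,0,0,0],[18,-17,33,0,0,0],[18,-17,33,0,0,0],[18,-17,33,0,0,0],[18,-17,33,0,0,0],[18,-17,33,0,0,-1],[18,-17,33,0,0,-1],[14,-13,25,0,0,-1],[0,0,0,0,0,0]])

```text
clock: 16.62
position: [0.5613, -0.1821, 0.1828]
ee_rot: [0.877, 0.382, 0.142, -0.254]
ft_force: [-0.0, -0.4, 0.0]
grip_width: 0.375
```

```bash
python3 - <<'E'
from h import *
P,M=target(.10,127,.0757);go(P,M);print(manip.get_obs()["joint_pos"].round(2))
E
```

```text
t 16.62 tcp [ 0.5613 -0.1821  0.1828] F [-0.  -0.4  0. ] grip 0.375
shift tool mm [ 0.6  1.6 65.7] rotvec deg [ 1.7  0.2 -2.1]
[ 0.71  0.49 -0.24  1.48 -0.43  1.44 -0.15]
```

Request:
step_arm(motion=[[0,1,16,0.9,0,-1],[0.6,0.6,18,0.8,0,-1],[0,0,18,0,0,0],[0,0,14,0,0,0],[0,0,0,0,0,0]])

```text
clock: 17.25
position: [0.5652, -0.1463, 0.1242]
ee_rot: [0.867, 0.398, 0.14, -0.264]
ft_force: [0.2, 0.2, -0.3]
grip_width: 0.377
```

```bash
python3 - <<'E'
from h import *
P,M=target(.038,127,.0757);go(P,M);print(manip.get_obs()["joint_pos"].round(2))
for n in("side","top"):
    im=manip.camera(n);x,y=dict(side=(335,220),top=(335,205))[n];g=im[y:y+50,x:x+60];cv2.imwrite(f"pics/h_{n}.png",cv2.resize(cv2.convertScaleAbs(g,alpha=2),None,fx=10,fy=10,interpolation=cv2.INTER_CUBIC))
E
```

```text
t 17.25 tcp [ 0.5652 -0.1463  0.1242] F [ 0.2  0.2 -0.3] grip 0.377
shift tool mm [ 2.8 -0.5 59. ] rotvec deg [ 0.1  0.2 -0.3]
[ 0.69  0.54 -0.27  1.55 -0.44  1.33 -0.11]
```

View pics/h_side.png

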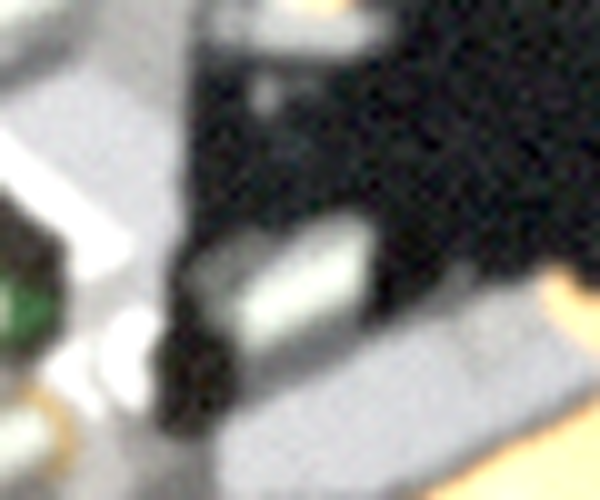

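View pics/h_top.png

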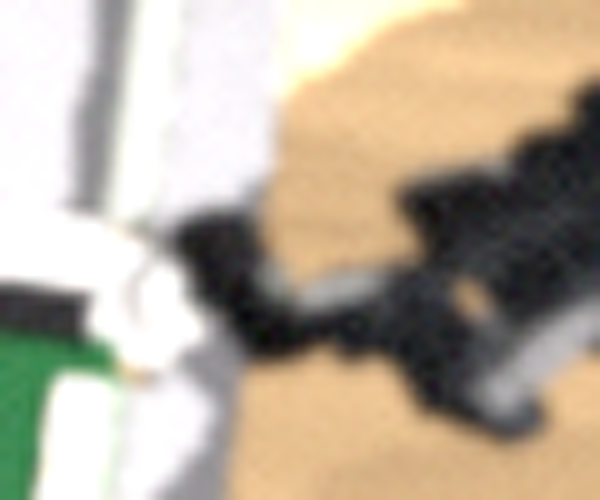

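Same alignment as the first approach. The bar is at top-crop px (225,270) with the fingers straddling its axis line. I'll narrow the opening to 26 mm to keep clear of the board edge, then go in.

Request:
step_arm(motion=[[2.5,-0.5,11,0,0,0],[0.3,0,12,0,0,0],[0,0,12,0,0,0],[0,0,12,0,0,0],[0,0,9,0,0,0],[0,0,0,0,0,0]], jaw=26)

```text
clock: 18.1
position: [0.5697, -0.1116, 0.078]
ee_rot: [0.868, 0.398, 0.141, -0.263]
ft_force: [0.3, -0.0, 0.2]
grip_width: 0.302
```

```bash
python3 - <<'E'
from h import *
P,M=target(.038,127,.0757);go(P,M)
E
```

```text
t 18.1 tcp [ 0.5697 -0.1116  0.078 ] F [ 0.3 -0.   0.2] grip 0.302
shift tool mm [-0.5 -1.   1.2] rotvec deg [ 0.3  0.2 -0.3]
```

Request:
step_arm(motion=[[0,0,1,0,0,0],[0,0,0,0,0,0],[0,0,0,0,0,0],[0,0,0,0,0,0],[0,0,0,0,0,0]], jaw=0, force=70)

```text
clock: 18.73
position: [0.5701, -0.1118, 0.0777]
ee_rot: [0.868, 0.397, 0.142, -0.262]
ft_force: [0.0, 1.3, -1.3]
grip_width: 0.126
```

```bash
python3 st.py
```

```text
holder tcp mm [-82.8 -40.3  77.7] slid (start -117.?) [ 1.3  0.  -1.3] [ 0.65  0.57 -0.29  1.62 -0.45  1.22 -0.11]
t 18.73 tcp [ 0.5701 -0.1118  0.0777] F [ 0.   1.3 -1.3] grip 0.126
shift tool mm [-0.1 -1.   1. ] rotvec deg [ 0.4  0.1 -2.3]
```

Request:
step_arm(motion=[[0,0,0,0,0,-6],[0,0,0,0,0,-8],[0,0,0,0,0,-8],[0,0,0,0,0,-8],[0,0,0,0,0,-8],[0,0,0,0,0,-6]])

```text
clock: 19.48
position: [0.5723, -0.1117, 0.0778]
ee_rot: [0.648, 0.701, 0.233, -0.185]
ft_force: [3.8, 1.0, -3.8]
grip_width: 0.123
```

```bash
python3 st.py
```

```text
holder tcp mm [-82.5 -42.5  77.8] slid (start -117.?) [ 1.2 -3.7 -3.8] [ 0.76  0.59 -0.44  1.61 -0.36  1.19  0.62]
t 19.48 tcp [ 0.5723 -0.1117  0.0778] F [ 3.8  1.  -3.8] grip 0.123
shift tool mm [ 0.7 -2.9  0.9] rotvec deg [ 0.5  0.3 43.1]
```

The spring pushed it back just the 2.2 mm I wanted. Tightening here, with a small forward bias to hold it.

Request:
step_arm(motion=[[0.1,-0.8,0,0,0,6],[0.1,-0.7,0,0,0,7],[0,-0.7,0,0,0,7]])

```text
clock: 19.85
position: [0.5727, -0.1117, 0.0778]
ee_rot: [0.762, 0.575, 0.198, -0.221]
ft_force: [5.5, 1.3, -5.4]
grip_width: 0.126
```

```bash
python3 st.py
```

```text
holder tcp mm [-82.5 -43.   77.8] slid (start -117.?) [ 1.7 -5.4 -5.4] [ 0.71  0.58 -0.37  1.62 -0.4   1.2   0.29]
t 19.85 tcp [ 0.5727 -0.1117  0.0778] F [ 5.5  1.3 -5.4] grip 0.126
shift tool mm [-0.5 -3.4  0.9] rotvec deg [ 0.9  0.1 22.8]
```

Request:
step_arm(motion=[[-0.1,-1,0,0,0,6],[-0.1,-0.7,0,0,0,6],[-0.1,-0.4,0,0,0,6],[0,0,0,0,0,5],[0,0,0,0,0,5],[0,0,0,0,0,3]])

```text
clock: 20.6
position: [0.5736, -0.1121, 0.0778]
ee_rot: [0.891, 0.345, 0.132, -0.264]
ft_force: [-0.8, -1.5, -1.0]
grip_width: 0.129
```

```bash
python3 st.py;python3 -c "
from h import *
o=manip.get_obs();print(o['torque'].round(2))"
```

```text
holder tcp mm [-82.9 -43.9  77.8] slid (start -117.?) [-1.6  0.7 -1. ] [ 0.63  0.56 -0.27  1.63 -0.46  1.2  -0.22]
t 20.6 tcp [ 0.5736 -0.1121  0.0778] F [-0.8 -1.5 -1. ] grip 0.129
shift tool mm [-2.6 -3.5  1.1] rotvec deg [ 1.2 -0.2 -8.9]
[-0.99 -1.04  2.49]
```

Past the stop again, with 2.5 N m of wind-up. Ease off, open to 26 mm and back out.

Request:
step_arm(motion=[[0,0,0,0,0,-3],[0,0,0,0,0,0]])

```text
clock: 20.85
position: [0.5736, -0.112, 0.0777]
ee_rot: [0.881, 0.37, 0.138, -0.26]
ft_force: [0.3, -1.2, -2.1]
grip_width: 0.124
```

Request:
step_arm(motion=[[0,0,0,0,0,0],[0,0,0,0,0,0],[0,0,0,0,0,0],[0,0,0,0,0,0]], jaw=28)

```text
clock: 21.35
position: [0.574, -0.1127, 0.0783]
ee_rot: [0.882, 0.368, 0.139, -0.26]
ft_force: [-0.4, 0.3, 0.3]
grip_width: 0.328
```

Request:
step_arm(motion=[[0,0,-8,0,0,0],[0,0,-12,0,0,0],[0,0,-15,0,0,0],[0,0,-20,0,0,0],[0,0,-25,0,0,0],[0,0,-30,0,0,0],[0,0,-40,0,0,0],[0,0,-40,0,0,0],[0,0,-40,0,0,0],[-30,30,-20,0,0,0],[-30,30,0,0,0,0],[-25,25,0,0,0,0],[0,0,0,0,0,0]])

```text
clock: 22.98
position: [0.5602, -0.3677, 0.2352]
ee_rot: [0.884, 0.367, 0.14, -0.254]
ft_force: [0.1, -0.0, -0.4]
grip_width: 0.327
```

```bash
python3 st.py;python3 - <<'E'
from h import *
a=cv2.imread("pics/top0.png")
for n in("side","top"):
    im=manip.camera(n);cv2.imwrite(f"pics/raw_i_{n}.png",im)
b=im
def prof(im,y0,y1,xr,zz,ch=1):
    ys=np.arange(y0,y1,.0005);acc=0
    for x in np.linspace(*xr,21):
        uv=np.array([proj("top",o_+R_@[x,y,zz]) for y in ys],np.float32);acc=acc+cv2.remap(im[...,ch].astype(np.float32),uv[:,:1],uv[:,1:],cv2.INTER_LINEAR)[:,0]
    return ys*1000,acc/21
def half(ys,p):
    m=(p.min()+p.max())/2;i=np.nonzero(np.diff(np.sign(p-m)))[0];return [round(float(ys[k]+.5*(m-p[k])/(p[k+1]-p[k])),2) for k in i]
print("sprung front start",half(*prof(a,.1,.122,(-.04,.045),.091)),"now",half(*prof(b,.104,.126,(-.04,.045),.091)))
print("carriage back start",half(*prof(a,-.118,-.102,(-.04,.04),.091)),"now",half(*prof(b,-.045,-.029,(-.04,.04),.091)))
x,y=268,175;cv2.imwrite("pics/i_top.png",cv2.resize(cv2.convertScaleAbs(b[y:y+155,x:x+115],alpha=1.4),None,fx=3.8,fy=3.8,interpolation=cv2.INTER_CUBIC))
E
```

```text
holder tcp mm [-338.9  -45.9  235.2] slid (start -117.?) [-0.  -0.1 -0.4] [ 0.83  0.71 -0.16  1.02 -0.39  1.75 -0.1 ]
t 22.98 tcp [ 0.5602 -0.3677  0.2352] F [ 0.1 -0.  -0.4] grip 0.327
shift tool mm [ 86.1 -93.1 273.9] rotvec deg [ 2.   0.  -5.9]
sprung front start [113.4] now [117.36]
carriage back start [-108.81] now [-36.96]
```

View pics/i_top.png

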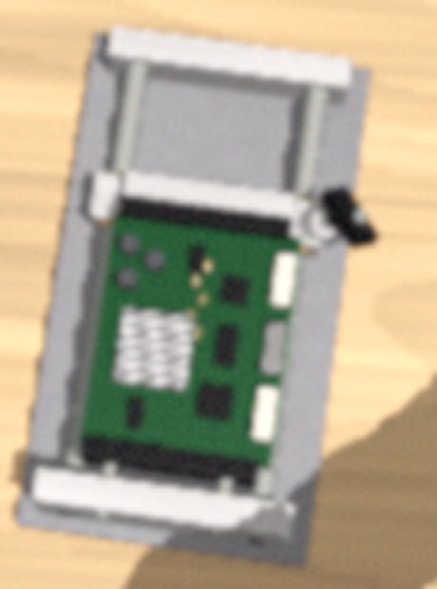

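View pics/raw_i_side.png

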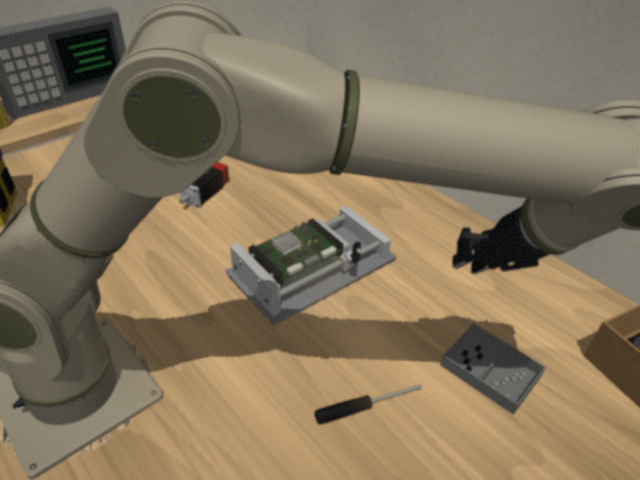

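The jaw now reads 4.0 mm in, and the two edges' changes agree. The board is flat in both grooves, and the motor, tray and screwdriver are in place. One last check: the knob's angle against the start.

```bash
python3 - <<'E'
from h import *
E=[AX]
for f,dy in(("pics/top0.png",0),("pics/raw_i_top.png",.0719)):
    P0=np.array([-.06,KY+dy,.046])+.055*AX;uv=proj("top",o_+R_@P0)
    g=cv2.imread(f).max(2);m=np.zeros_like(g);u,v=uv.round().astype(int);m[v-10:v+11,u-9:u+12]=g[v-10:v+11,u-9:u+12]<70
    k,l,st,c=cv2.connectedComponentsWithStats(m);i=l[v,u] or 1+st[1:,4].argmax();ys,xs=np.nonzero(l==i);q=[]
    for a,b in zip(xs,ys):
        oo,d=ray("top",a,b);oo=R_.T@(oo-o_);d=R_.T@d;X=oo+d*((P0-oo)@AX)/(d@AX)-P0;q.append([X@E1,X@E2])
    w,V=np.linalg.eigh(np.cov(np.array(q).T));t=V[:,1];print(f,st[i],np.degrees(np.arctan2(t[1],t[0]))%180)
E
```

```text
pics/top0.png [355 196  15  15 115] 117.4293381505646
pics/raw_i_top.png [352 225  14  14 109] 122.51040474074271
```

```bash
python3 -c "
from workcell import manip
print(manip.hand_in())"
```

```text
the job is handed in; nothing more can be done
None
```

The board is clamped in both grooves and lying flat, with the sprung jaw pushed in about 4.0 mm. I handed the job in at about 23 s of the 46 s allowed. The hand-in reported no verdict.

- **What I did:** I undid the knob by about 0.9 rad, slid the carriage up by the knob until the sprung jaw gave, retightened it against the stop and let go.
- **Correction made:** The hand's travel had suggested the jaw was in by about 5 mm, but the top-view edges showed about 7.2 mm. The carriage had evidently not started at exactly 0. I regripped the knob and undid it about 0.75 rad. The carriage ended up about 3 mm further back, and I tightened the knob again.
- **Last checks:**
  - **Jaw travel:** the jaw's edge moved from 113.4 to 117.4 mm, and the carriage's change since the first clamping agrees.
  - **Knob:** the bar is about 5° to the tight side of its starting angle, which is within the measuring error of its stop.
  - **Bystanders:** the motor, tray and screwdriver had not moved by more than 0.2 px when I measured them after the first clamping. They still looked in place in the last pictures.
  - **Robot:** the arm is clear and there is no force at the wrist.
- **Weak check:** the one measurement of how far the board itself moved was poor. After the first clamping it gave 9.7 mm at low confidence, more than the jaw's 7.2 mm. That could mean the board started a little short of the groove bottom. I relied on the jaw edges instead and did not repeat it, so the board's position in the grooves is judged only from the pictures.

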